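Snap a roller hanger onto the sloping wax rail

TASK

The pair of waxed bronze rosettes hangs on a roller hanger on the waxing stand. Lift it off by its wooden grip, set its wheels over the yellow band of the sloping rail and press it down gently, feeling for it and never with more than 25 N, until both sprung keepers have snapped in under the rail's edges. Let go there so that it rolls down to the rubber stop by itself, and leave the bottle and the tin where they stand.

Things in the scene. Friction and masses are not known exactly. Their poses are not given: they have to be found in the camera images.
- hanger_grip (a point): Centre of the hanger's upright wooden grip: a board 14 mm thick (x), 38 wide (y), 42 high, from 21 mm below this point (a green roof plate lies there) to 21 above. Take it from above across its 14 mm, a finger before and one behind. Hanger axes: x along its two wheels (front +x), y across, z up. The loaded hanger weighs 0.3 to 0.5 kg; its rosettes reach 138 mm below this point
- hanger_saddle (a point): Point of the hanger on the ridge it sits on, midway between its two V-grooved white wheels (50 mm apart), 61 mm straight below hanger_grip. The hanger is a green inverted U, 96 mm long (x), 40 wide. It sits loosely on the stand, ridge along x, and lifts straight off
- keeper_l (a joint): Opening of the hanger's left (+y) keeper, a sprung steel finger with an orange lip, rad: 0 closed, about 0.16 to 0.2 where its lip passes the rail's edge. The lips, 30 mm long, hang below the wheels. Going down they meet the rail with the hanger 11 mm above its seat, need 10 to 18 N in all (hanger's weight included), and snap in about 6 mm above the seat, when the force drops at once
- keeper_r (a joint): Opening of the right (-y) keeper, the mirror image of keeper_l. Either may go first. Once in, the lips stand 1.5 mm clear below the rail's edges and the wheels bear on the rail
- wax_rail: Green rail stand, fixed; origin on the bench under the place where the hanger ends up; x points downhill along the rail, y across it, z up (level). The rail is angle iron, ridge up, 28 mm wide, straight over the x axis. It pivots under the origin: its ridge is 132 mm high at x = 0 and rises straight to its upper end at x = -375 mm
- band_foot (a point): Point on the bench straight under the middle of the rail's yellow band, 250 mm uphill of wax_rail's origin, same axes. The band is 90 mm long. The slope is set by hand at a slotted prop and is not measured: 0.10 to 0.23 rad, so the ridge over this point is anywhere from 157 to 189 mm high
- home (a point): Where hanger_saddle comes to rest (within 3 mm) when the hanger's front plate lies against the rubber stop at the rail's low end, 132 mm above the bench. Axes as wax_rail. Rolling down from the band takes 1 to 5 s
- wax_stand: Waxing stand, fixed: wooden foot 130 x 90 mm, post, and a level piece of small angle iron, ridge up, 112 mm long along x at 125 mm height, on which the hanger starts. Origin on the bench under the ridge's middle
- hanger: The hanger itself; origin and axes are those of hanger_saddle
- oil_bottle: White oil bottle with a red spout, 37 x 53 x 146 mm, standing loose on the bench; origin at its foot. Leave it
- punch_tin: Dented tin with two punches, 67 x 74 x 131 mm, standing loose; origin at its foot. Leave it

How it is judged:
By the outcome, as a careful person would: the job done as asked, in the order asked, and still so for the second after the job is handed in, with the robot touching nothing.
It also fails if it takes over 64 s, if anything falls off the work surface, if the arm or the gripper's body presses on something with over 40 N, if the wrist force passes 120 N, or if a joint passes its speed limit or range.

ROBOT

A 6-joint arm with a two-finger parallel gripper is mounted at the origin on a cart in front of the work surface, level with it; the furniture and walls round the work are solid. World frame = base frame: x ahead of the robot, y to its left, z up, the work surface at z = 0. Lengths are in m, angles in degrees, forces in N, time in s.
With the tool pointing down it reaches from about 0.375 to 0.9 m from the base axis. Payload 3.1 kg.
Tool frame: the origin (TCP) lies between the finger pads; the fingertips stand bot.tip_extent ahead of it and the grasp point (between the pads) lies 2 mm behind it (bot.tip_extent is the distance from the TCP to the fingertips, in m); z points along the fingers, y is the direction in which the jaws open and shut (so a half turn about z gives the same grasp; the last joint's range is limited). The gripper opens to 87 mm and grips with 3 to 60 N. Pads are 19 mm wide; open, the fingers measure 117 mm over their backs; the gripper's body (75 mm by 190 mm) begins 51 mm behind the grasp point.
Start: joints at [60.648, 30.224, 82.088, -0, 67.689, -10.227], TCP at [0.205, 0.59, 0.24] pointing down, gripper open.
Joint ranges: [-176.69, 176.69], [-43.24, 126.21], [12.49, 139.97], [-82, 262], [0, 151.66], [-163.58, 163.58]. Speed limits (degrees/s): [159.86, 159.86, 180, 180, 180, 180].

INTERFACE

Orientations are given as a 3x3 rotation matrix whose columns are the frame's x, y, z axes.
In Python, from rig import bot, imaging, recognise, masks_of, mark_of gives the robot as it stands.
- The arm moves only by the tool send_rows, never from a script. Its argument "plan" is a list that holds one entry, the list of rows, each a list of 5 numbers: the shift along the world's x, y, z normalised to -1 to 1, where 1 is 0.03 m, then the turn about the world's z normalised to -1 to 1, where 1 is 0.1 rad, then the closure, from -1 (fully open) to 1 (shut). A call has 1 to 20 rows; each row shifts and turns the commanded pose from where the row before left it; what a row does not reach is not made up. A row lasts 1/10 s, in which the tool goes at most 50 mm and 8.59 degrees, less where a joint would pass 70% of its speed; a pose out of reach is approached as far as the arm can. A call with a number of a shift or a turn outside -1 to 1 is refused whole. A call with a gripper value outside its range is refused whole. The fingers move at their own pace and stop on an object; the grip force is fixed at half the most. Time passes only in rows, so rows that do not move let the fingers close. It gives the time, the measured TCP pose, the force and the opening at its end, in the units of the state.
- bot.read_state(): the state, without advancing time (a new reading comes with each control period).
- imaging.capture(name): name is "side" or "top" or "wrist"; returns a dict with "img" (384x512x3 uint8, blue, green, red), "mtx" (3x3 intrinsics, pixels), "distortion" ([k1, k2, p1, p2, k3] as OpenCV has them; the pictures are not rectified), "pose" (4x4, takes a point from camera to world coordinates); the wrist camera has in their place "T_tool_cam" (4x4, takes a point from camera to tool coordinates, whose origin is the TCP and whose axes are the flange's). Camera axes: x right, y down, z forward; pixel columns grow to the right and rows downward; lengths in m; the calibration is good to about 2 mm. A picture is of the moment at which its call begins: read the wrist's pose just before it. There is no depth.
- bot.hand_in(): hands the job in, once; it reports no verdict.
Trained networks look in the newest picture that a camera, given by its name, has taken for a name from the list of things; names that differ only in an ending like _2 or _b are one class to them, and where a whole thing is asked for, a point or a joint stands for the part that bears it (a point fixed in the world has none). Each returns a list of dicts, best first, with "conf" (0 to 1); they miss things now and then, are a little off and sometimes report something else, mostly with a low value. They report only what shows in the picture. A call takes as long as a camera call.
- recognise(camera, target): "at" ([x, y, z] in m, in world coordinates, good to about 4 mm: the middle of the surface that is visible of it).
- masks_of(camera, target): "region" (384x512 bool, what is visible of it).
- mark_of(camera, target): "at" ([x, y, z] in m, in world coordinates, good to about 4 mm: a listed point, or the origin of a listed thing).
The state is a dict: "time_s": time; "joint_positions": joint angles; "qvel": joint speeds; "tau": joint torques, N m; "position": TCP position; "tcp_rot": TCP orientation; "force": force on the tool from outside, world axes, zero at the start; "moment": the same for the moment, N m; "opening": opening from 0.0 (shut) to 1.0 (fully open).
Only numpy, scipy, OpenCV 4.12 (cv2) and the standard library are available. Lean on these libraries where they do the work, as an engineer would, in place of code of your own. Each camera call takes 0.05 s, during which the arm holds its last target.

## Working session

There is one attempt and no reset: what is moved stays moved. The work goes in short steps, Python scripts to look and compute and a tool call to move; the robot and the scene stay as the last step left them, time stands still between calls to the robot, and variables do not carry over. Pictures are saved under pics/ and viewed, and the job is handed in when it is done.

Besides the shell and the picture viewer there is one more tool, called after "Request:" as name(argument=value, ...), one argument or row to a line, values as JSON. send_rows: Moves the arm, as the interface text tells. Its arguments: {"type":"object","properties":{"plan":{"type":"array"}},"required":["plan"]}

```bash
mkdir -p pics; ls
python3 - <<'E'
from rig import bot, imaging, recognise, masks_of, mark_of
import cv2,numpy as np
s=bot.read_state(); print(s['time_s'],s['position'],s['tcp_rot'],s['force'],s['opening'],bot.tip_extent)
for c in ['side','top','wrist']:
    p=imaging.capture(c); cv2.imwrite(f'pics/a_{c}.png',p['img'])
    for t in ['hanger_grip','hanger_saddle','wax_rail','band_foot','home','wax_stand','oil_bottle','punch_tin','hanger']:
        try:
            r=mark_of(c,t); print(c,t,[(np.round(x['at'],4).tolist(),round(x['conf'],2)) for x in r[:2]])
        except Exception as e: print(c,t,e)
print(bot.read_state()['time_s'])
E
```

```text
pics
0.0 [0.20440425 0.58990519 0.23858119] [[-9.44803587e-01  3.27635656e-01 -1.02873337e-03]
 [ 3.27637068e-01  9.44801840e-01 -1.85326048e-03]
 [ 3.64754970e-04 -2.08801834e-03 -9.99997754e-01]] [ 0.3059465  -0.23932216  0.79249154] 1.0002421573347289 0.017
side hanger_grip [([0.5071, -0.2644, 0.1844], 0.66)]
side hanger_saddle [([0.5057, -0.2668, 0.1216], 0.65)]
side wax_rail [([0.571, 0.3754, -0.0037], 0.73)]
side band_foot [([0.5652, 0.1256, 0.0003], 0.85), ([0.7326, 0.1164, -0.0036], 0.32)]
side home [([0.5666, 0.3773, 0.1287], 0.57)]
side wax_stand [([0.5041, -0.2609, 0.002], 0.7)]
side oil_bottle [([0.6772, -0.1776, -0.0023], 0.67)]
side punch_tin [([0.7312, 0.116, -0.0043], 0.58)]
side hanger [([0.5024, -0.267, 0.1289], 0.67)]
top hanger_grip [([0.504, -0.2656, 0.1889], 0.67), ([0.568, 0.1282, -0.0047], 0.4)]
top hanger_saddle [([0.5035, -0.257, 0.123], 0.7)]
top wax_rail [([0.6815, -0.1763, 0.0016], 0.41), ([0.5045, -0.2676, 0.129], 0.16)]
top band_foot [([0.5627, 0.1275, -0.0047], 0.59)]
top home [([0.5652, 0.3805, 0.1315], 0.76)]
top wax_stand [([0.5033, -0.2633, 0.0014], 0.71)]
top oil_bottle [([0.6803, -0.177, 0.0037], 0.48)]
top punch_tin [([0.7309, 0.1138, 0.0032], 0.56)]
top hanger [([0.5052, -0.2622, 0.1298], 0.8)]
wrist hanger_grip []
wrist hanger_saddle []
wrist wax_rail []
wrist band_foot []
wrist home []
wrist wax_stand []
wrist oil_bottle []
wrist punch_tin []
wrist hanger []
1.5
```

View pics.

View pics/a_side.png

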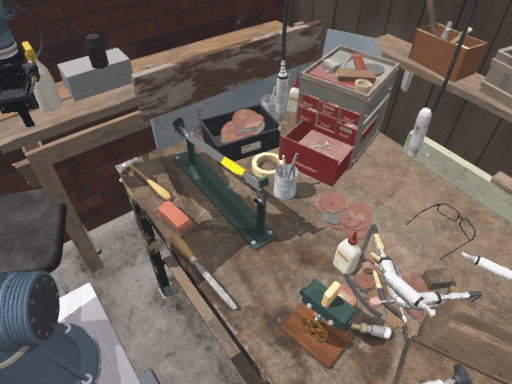

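View pics/a_top.png

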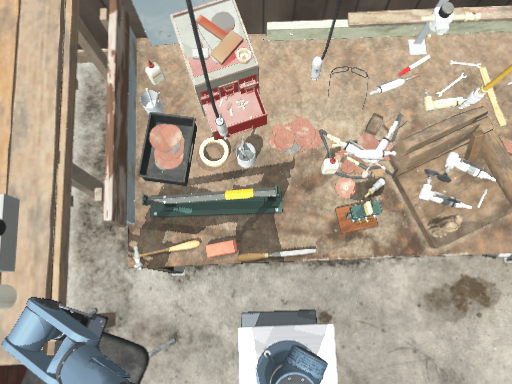

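View pics/a_wrist.png

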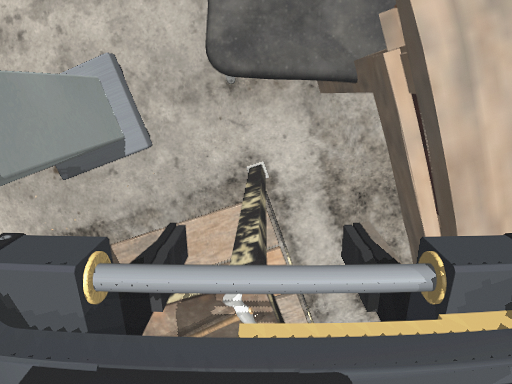

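```bash
cat > h.py <<'E'
from rig import bot, imaging, recognise, masks_of, mark_of
import cv2,numpy as np
def proj(p,P):
    T=np.linalg.inv(p['pose']);P=np.asarray(P,float).reshape(-1,3)
    return cv2.projectPoints(P,cv2.Rodrigues(T[:3,:3])[0],T[:3,3],p['mtx'],np.array(p['distortion']))[0].reshape(-1,2)
def ray(p,uv):
    n=cv2.undistortPoints(np.array([[uv]],float),p['mtx'],np.array(p['distortion']))[0,0]
    d=p['pose'][:3,:3]@np.array([n[0],n[1],1.]);return p['pose'][:3,3],d/np.linalg.norm(d)
def tri(p1,u1,p2,u2):
    o1,d1=ray(p1,u1);o2,d2=ray(p2,u2)
    s=np.linalg.lstsq(np.stack([d1,-d2],1),o2-o1,rcond=None)[0]
    a=o1+s[0]*d1;b=o2+s[1]*d2;return (a+b)/2,np.linalg.norm(a-b)
def onz(p,uv,z):
    o,d=ray(p,uv);return o+d*(z-o[2])/d[2]
def crop(img,x0,y0,w,h,k,name):
    cv2.imwrite(name,cv2.resize(img[y0:y0+h,x0:x0+w],None,fx=k,fy=k,interpolation=cv2.INTER_CUBIC))
E
python3 - <<'E'
from h import *
import pickle
s=imaging.capture('side');t=imaging.capture('top')
pickle.dump((s,t),open('st.pkl','wb'))
for n,p in(('side',s),('top',t)):
    print(n,p['pose'][:3,3]); 
    hsv=cv2.cvtColor(p['img'],cv2.COLOR_BGR2HSV)
    m=cv2.inRange(hsv,(22,170,120),(34,255,255))
    k,l,st,c=cv2.connectedComponentsWithStats(m)
    for i in range(1,k):
        if st[i,4]>25: print(st[i],c[i])
crop(s['img'],160,100,130,150,4,'pics/b_side_rail.png')
crop(t['img'],135,180,160,50,5,'pics/b_top_rail.png')
crop(s['img'],270,265,130,105,6,'pics/b_side_h.png')
crop(t['img'],320,180,80,60,8,'pics/b_top_h.png')
E
```

```text
side [ 0.19402144 -0.43119804  0.77446922]
[222 157  23  19 195] [232.80512821 166.01538462]
top [0.26422255 0.07333569 1.64198756]
[225 189  28   5  81] [238.97530864 190.98765432]
```

View pics/b_side_rail.png

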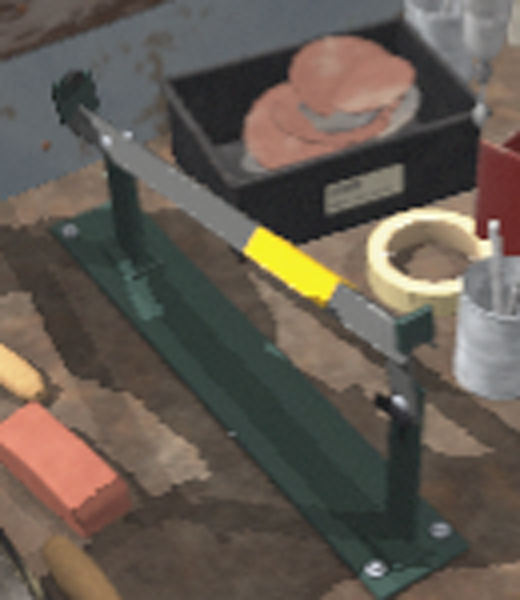

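View pics/b_top_rail.png

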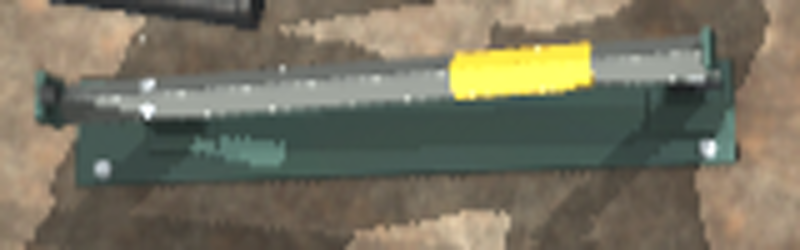

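View pics/b_side_h.png

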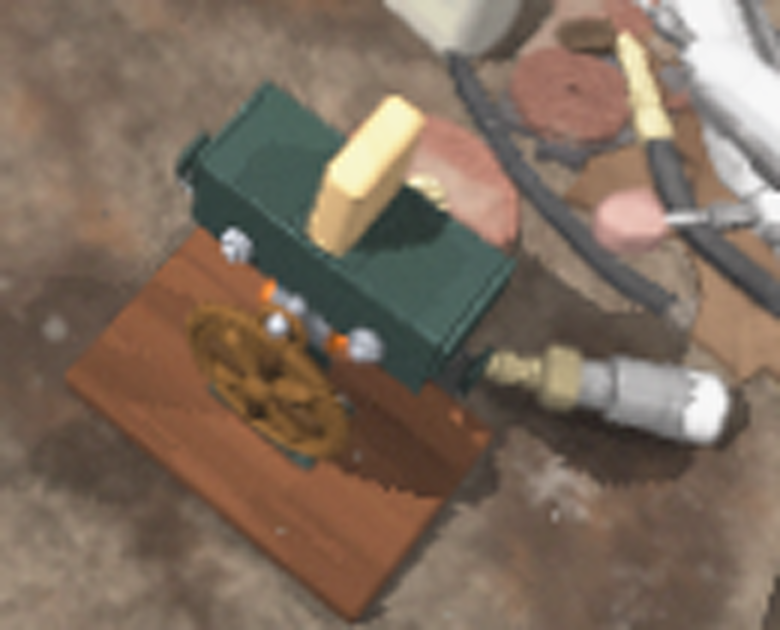

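View pics/b_top_h.png

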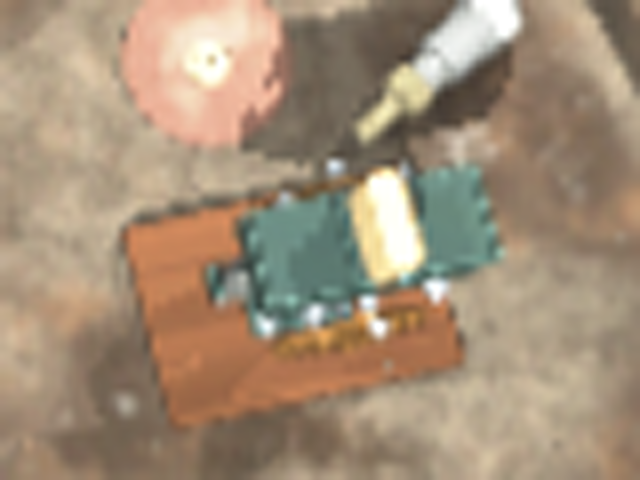

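Run:
```python
from h import *
import pickle
s,t=pickle.load(open('st.pkl','rb'))
T=lambda x,y:(135+(x+.5)/5-.5,180+(y+.5)/5-.5)
S=lambda x,y:(160+(x+.5)/4-.5,100+(y+.5)/4-.5)
H=lambda x,y:(320+(x+.5)/8-.5,180+(y+.5)/8-.5)
G=lambda x,y:(270+(x+.5)/6-.5,265+(y+.5)/6-.5)
def yaw(a,b):d=a-b;return np.degrees(np.arctan2(d[1],d[0]))
# rail base edge
for z in(0,.006):
  a,b=onz(t,T(78,186),z),onz(t,T(738,160),z);print('base top',a,b,yaw(a,b))
  a,b=onz(s,S(52,228),z),onz(s,S(385,598),z);print('base side',a,b,yaw(a,b))
# band ends, ridge: top crop ridge mid; side crop upper edge
for n,a,b in(('bandlow',T(452,76),S(258,229)),('bandhigh',T(591,66),S(336,276))):
  print(n,tri(t,a,s,b))
print('foot', [onz(t,H(*q),.015).round(4) for q in((125,230),(175,425),(465,360))])
a,b,c=[onz(t,H(*q),.015) for q in((125,230),(175,425),(465,360))]
print(yaw(b,c),yaw(b,a)-90+180,np.linalg.norm(b-c),np.linalg.norm(a-b))
a,b,c=[onz(s,G(*q),.015) for q in((68,378),(352,618),(490,435))]
print('side foot',a,b,c,yaw(a,b),yaw(b,c),np.linalg.norm(b-a),np.linalg.norm(c-b))
a,b=onz(t,H(245,225),.165),onz(t,H(478,168),.165);print('roof',a,b,yaw(a,b),np.linalg.norm(a-b))
a,b=onz(t,H(262,325),.165),onz(t,H(502,258),.165);print('roof',a,b,yaw(a,b))
# grip top centre
print('griptop',onz(t,H(382,178),.207),onz(t,H(403,272),.19))
print(tri(t,H(381,172),s,G(405,105)))
```

```text
base top [0.53593473 0.45296993 0.        ] [ 0.53629969 -0.00804716  0.        ] 90.04535793166191
base side [0.5371331  0.45690733 0.        ] [ 0.53601482 -0.0040003   0.        ] 89.86098598339031
base top [0.53494186 0.45158271 0.006     ] [ 0.53530549 -0.00774978  0.006     ] 90.04535793166193
base side [0.53447493 0.45002696 0.006     ] [ 0.53336532 -0.00730991  0.006     ] 89.86098598339031
bandlow (array([0.56761003, 0.17819136, 0.17388084]), np.float64(0.0009420293043322978))
bandhigh (array([0.56590931, 0.09003643, 0.19804407]), np.float64(0.0002068874945355768))
foot [array([ 0.5382, -0.1912,  0.015 ]), array([ 0.4528, -0.2065,  0.015 ]), array([ 0.4761, -0.3328,  0.015 ])]
100.4177914281739 -79.83402472385296 0.1284109608910862 0.08674894530608228
side foot [ 0.4477807  -0.21025046  0.015     ] [ 0.47038955 -0.33392658  0.015     ] [ 0.55509022 -0.31871907  0.015     ] 100.35967509437829 -169.82132514815254 0.12572566367251997 0.08605505464718989
roof [ 0.51312653 -0.21404578  0.165     ] [ 0.53232221 -0.30735524  0.165     ] 101.62474004708601 0.09526347866160166
roof [ 0.47329317 -0.21757922  0.165     ] [ 0.49613755 -0.31347124  0.165     ] 103.39982122915826
griptop [ 0.52223683 -0.25957799  0.207     ] [ 0.48823018 -0.26843732  0.19      ]
(array([ 0.52482011, -0.26039517,  0.19815704]), np.float64(0.0033178160569832774))
```

Request:
send_rows(
  plan=[
    [[0.2,0,1,0,-1],[0.63,-1,0.36,0.25,-1],[0.63,-1,0.36,0.25,-1],[0.63,-1,0.36,0.25,-1],[0.63,-1,0.36,0.25,-1],[0.63,-1,0.36,0.25,-1],[0.63,-1,0.36,0.25,-1],[0.63,-1,0.36,0.25,-1],[0.63,-1,0.36,0.25,-1],[0.63,-1,0.36,0.25,-1],[0.63,-1,0.36,0.25,-1],[0.63,-1,0.36,0.25,-1],[0.63,-1,0.36,0.25,-1],[0.63,-1,0,0.25,-1]],
  ],
)

```text
time_s: 3.0
position: [0.4578, 0.1993, 0.401]
tcp_rot: [[-1.0, 0.008, 0.004], [0.008, 1.0, 0.001], [-0.004, 0.001, -1.0]]
force: [0.3, -0.1, 0.4]
opening: 1.0
```

Request:
send_rows(
  plan=[
    [[0.1,-0.965,-0.2,0.125,-1],[0.1,-0.965,-0.2,0.125,-1],[0.1,-0.965,-0.2,0.125,-1],[0.1,-0.965,-0.2,0.125,-1],[0.1,-0.965,-0.2,0.125,-1],[0.1,-0.965,-0.2,0.125,-1],[0.1,-0.965,-0.2,0.125,-1],[0.1,-0.965,-0.2,0.125,-1],[0.1,-0.965,-0.2,0.125,-1],[0.1,-0.965,-0.2,0.125,-1],[0.1,-0.965,-0.2,0.125,-1],[0.1,-0.965,-0.2,0.125,-1],[0.1,-0.965,-0.2,0.125,-1],[0.1,-0.965,-0.2,0.125,-1],[0.1,-0.965,-0.2,0.125,-1],[0.1,-0.965,-0.2,0.125,-1],[0,0,0,0,-1],[0,0,0,0,-1]],
  ],
)

```text
time_s: 4.8
position: [0.5041, -0.2629, 0.3028]
tcp_rot: [[-0.982, -0.189, -0.001], [-0.189, 0.982, 0.001], [0.0, 0.001, -1.0]]
force: [-0.4, -0.2, -0.7]
opening: 0.999
```

Run:
```python
from h import *
import pickle
st=bot.read_state();p=imaging.capture('wrist');pickle.dump((st,p),open('w.pkl','wb'))
cv2.imwrite('pics/c_wrist.png',p['img'])
print(st['position'],p['T_tool_cam'],st['force'])
for t in('hanger_grip','hanger_saddle'):
  r=mark_of('wrist',t);print(t,r[:2])
```

```text
[ 0.50414084 -0.26289691  0.30277919] [[ 1.01599330e-04 -9.57157660e-01 -2.89567271e-01  7.86018404e-02]
 [ 9.99999995e-01  1.01537296e-04  1.52369729e-05  4.11774409e-04]
 [ 1.48176923e-05 -2.89567271e-01  9.57157665e-01 -1.45038522e-01]
 [ 0.00000000e+00  0.00000000e+00  0.00000000e+00  1.00000000e+00]] [-0.44227389 -0.24061694 -0.73447104]
hanger_grip [{'at': [0.5029, -0.2651, 0.1861], 'conf': 0.7}, {'at': [0.6778, -0.1813, 0.0022], 'conf': 0.63}]
hanger_saddle [{'at': [0.5049, -0.2649, 0.1231], 'conf': 0.84}]
```

View pics/c_wrist.png

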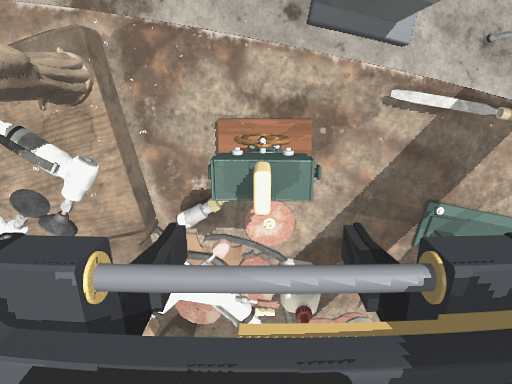

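Request:
send_rows(
  plan=[
    [[0,-0.05,-0.8,0,-1],[0,0,-0.8,0,-1],[0,0,-0.8,0,-1],[0,0,-0.7,0,-1],[0,0,-0.4,0,-1],[0,0,-0.3,0,-1],[0,0,0,0,-1],[0,0,0,0,-1]],
  ],
)

```text
time_s: 5.75
position: [0.505, -0.2644, 0.1899]
tcp_rot: [[-0.982, -0.19, 0.001], [-0.19, 0.982, -0.001], [-0.001, -0.001, -1.0]]
force: [0.3, -0.6, 0.0]
opening: 1.0
```

Run:
```python
from h import *
st=bot.read_state();p=imaging.capture('wrist')
s=imaging.capture('side')
cv2.imwrite('pics/d_wrist.png',p['img']);crop(s['img'],250,220,160,140,5,'pics/d_side.png')
```

```text
(no output)
```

View pics/d_wrist.png

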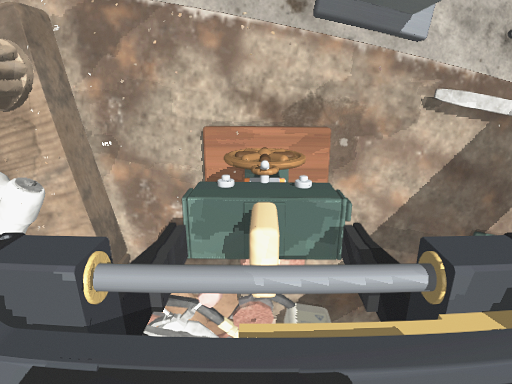

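View pics/d_side.png

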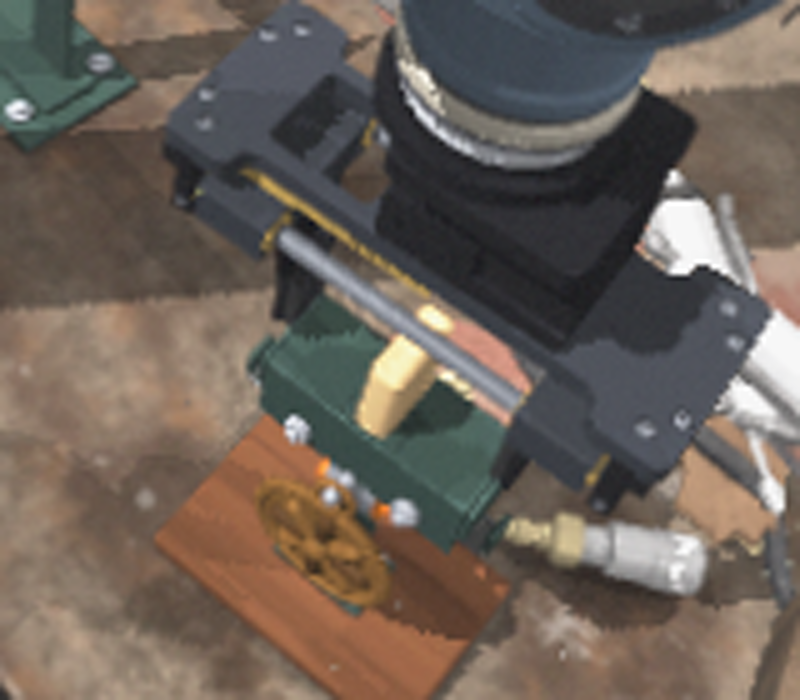

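Request:
send_rows(
  plan=[
    [[0,0,0,0,1],[0,0,0,0,1],[0,0,0,0,1],[0,0,0,0,1],[0,0,0,0,1],[0,0,0,0,1],[0,0,0,0,1],[0,0,0,0,1]],
  ],
)

```text
time_s: 6.65
position: [0.5044, -0.2642, 0.1891]
tcp_rot: [[-0.982, -0.19, -0.0], [-0.19, 0.982, 0.0], [0.0, 0.0, -1.0]]
force: [-0.4, 0.7, -0.3]
opening: 0.358
```

Request:
send_rows(
  plan=[
    [[0,0,0,0,1],[0,0,0,0,1],[0,0,0,0,1],[0,0,0,0,1],[0,0,0,0,1],[0,0,0,0,1],[0,0,0,0,1],[0,0,0,0,1]],
  ],
)

```text
time_s: 7.45
position: [0.5044, -0.2642, 0.1892]
tcp_rot: [[-0.982, -0.19, -0.0], [-0.19, 0.982, -0.0], [0.0, -0.0, -1.0]]
force: [-0.4, -1.2, 1.4]
opening: 0.161
```

Request:
send_rows(
  plan=[
    [[0,0,0.2,0,1],[0,0,0.4,0,1],[0,0,0.5,0,1],[0,0,0.7,0,1],[0,0,0.9,0,1],[0,0,1,0,1],[0,0,1,0,1],[0,0,1,0,1],[0,0,1,0,1],[0,0,0.6,0,1],[0,0,0.3,0,1],[0,0,0,0,1],[0,0,0,0,1]],
  ],
)

```text
time_s: 8.75
position: [0.5038, -0.2637, 0.4161]
tcp_rot: [[-0.982, -0.19, -0.002], [-0.19, 0.982, 0.001], [0.002, 0.002, -1.0]]
force: [0.2, -0.5, -5.5]
opening: 0.156
```

Run:
```python
from h import *
s=imaging.capture('side')
crop(s['img'],200,100,200,150,4,'pics/e_side.png');st=bot.read_state();print(st['force'],st['moment'])
```

```text
[ 0.07836758 -0.2991089  -3.56942732] [ 0.01493355  0.06522863 -0.05125244]
```

View pics/e_side.png

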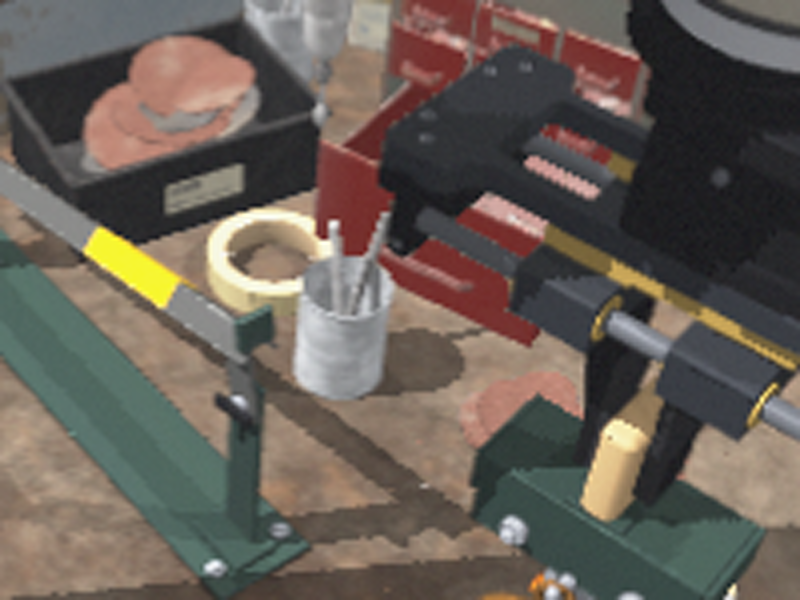

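Request:
send_rows(
  plan=[
    [[0.1,0.5,0,-0.12,1],[0.13,0.8,0,-0.12,1],[0.13,0.9,0,-0.12,1],[0.13,0.9,0,-0.12,1],[0.13,0.9,0,-0.12,1],[0.13,0.9,0,-0.12,1],[0.13,0.9,0,-0.12,1],[0.13,0.9,0,-0.12,1],[0.13,0.9,0,-0.12,1],[0.13,0.9,0,-0.12,1],[0.13,0.9,0,-0.12,1],[0.13,0.9,0,-0.12,1],[0.13,0.9,0,-0.12,1],[0.13,0.9,0,-0.12,1],[0.13,0.7,-0.4,-0.12,1],[0.13,0.27,-0.8,-0.11,1],[0,0,-0.5,0,1],[0,0,0,0,1],[0,0,0,0,1]],
  ],
)

```text
time_s: 10.7
position: [0.5657, 0.1278, 0.3652]
tcp_rot: [[-1.0, -0.0, -0.002], [-0.0, 1.0, -0.0], [0.002, -0.0, -1.0]]
force: [-0.1, -0.1, -3.5]
opening: 0.156
```

Run:
```python
from h import *
import pickle
st=bot.read_state();w=imaging.capture('wrist');print(st['position'],st['force'],st['moment'])
print(mark_of('wrist','hanger_saddle'),mark_of('wrist','hanger_grip'),mark_of('wrist','band_foot'))
s=imaging.capture('side');print(mark_of('side','hanger_saddle'),mark_of('side','band_foot'))
t=imaging.capture('top');print(mark_of('top','hanger_saddle'),mark_of('top','home'))
pickle.dump((st,w,s,t),open('f.pkl','wb'))
cv2.imwrite('pics/f_wrist.png',w['img'])
crop(s['img'],160,60,160,150,5,'pics/f_side.png')
crop(t['img'],135,120,160,110,5,'pics/f_top.png')
```

```text
[0.56565053 0.12779654 0.36522944] [-0.11797753 -0.05125188 -3.5154341 ] [ 0.0638846  -0.00182714  0.04836923]
[{'at': [0.5036, -0.2622, -0.0016], 'conf': 0.71}] [{'at': [0.5653, 0.1259, 0.3603], 'conf': 0.62}] [{'at': [0.57, 0.1283, -0.0048], 'conf': 0.75}, {'at': [0.5005, -0.264, -0.0061], 'conf': 0.18}]
[{'at': [0.568, 0.128, 0.3055], 'conf': 0.98}] [{'at': [0.5646, 0.1254, -0.0012], 'conf': 0.57}]
[{'at': [0.564, 0.1353, 0.3022], 'conf': 0.48}] [{'at': [0.5694, 0.381, 0.131], 'conf': 0.58}]
```

View pics/f_wrist.png

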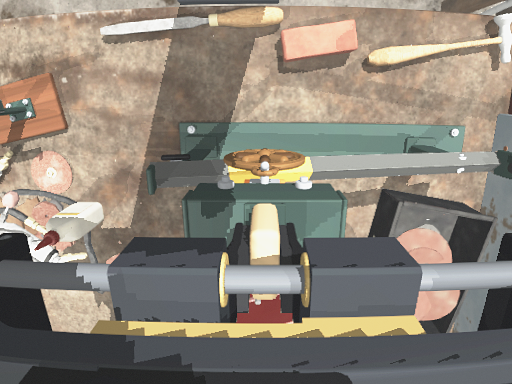

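View pics/f_side.png

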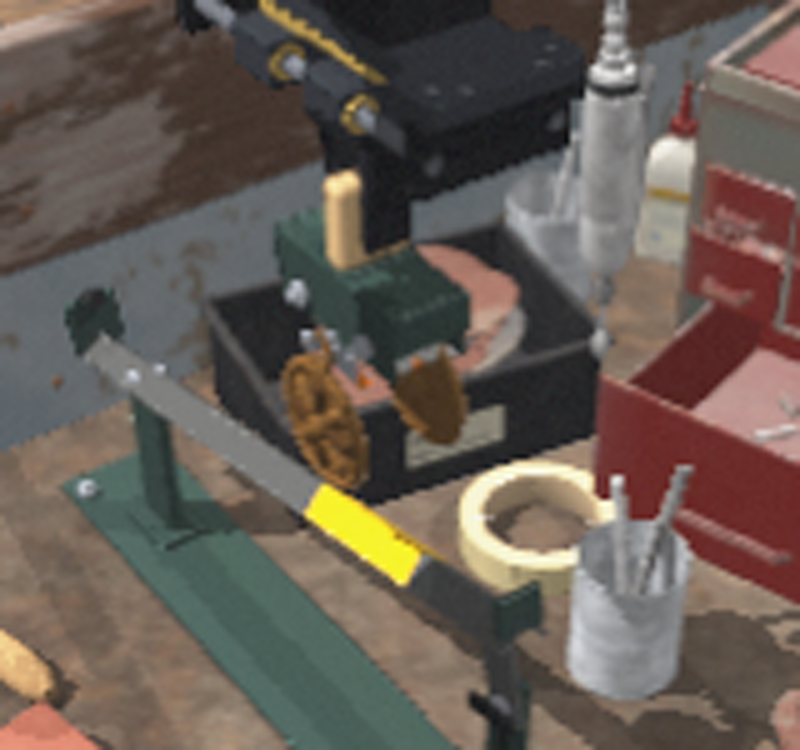

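View pics/f_top.png

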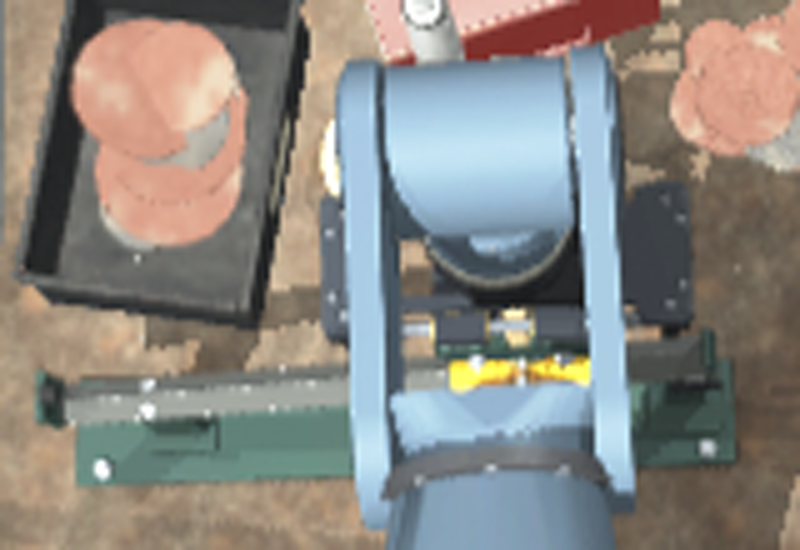

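Run:
```python
from h import *
import pickle
st,w,s,t=pickle.load(open('f.pkl','rb'))
_,t0=pickle.load(open('st.pkl','rb'));s0=_
T=np.eye(4);T[:3,:3]=st['tcp_rot'];T[:3,3]=st['position'];w['pose']=T@w['T_tool_cam']
ys=np.linspace(0.0,0.375,60)
def draw(p,x0,y0,wd,h,k,name,X=.566,sl=.216):
    im=cv2.resize(p['img'][y0:y0+h,x0:x0+wd],None,fx=k,fy=k,interpolation=cv2.INTER_CUBIC)
    for dx,dz,c in((0,0,(0,0,255)),(-.014,-.014,(255,0,0)),(.014,-.014,(0,255,0))):
        P=np.stack([X+dx+0*ys,ys,.132+sl*(.378-ys)+dz],1)
        uv=(proj(p,P)-[x0,y0]+.5)*k-.5
        for q in uv: 
            if 0<=q[0]<wd*k and 0<=q[1]<h*k: im[int(q[1]),int(q[0])]=c
    cv2.imwrite(name,im)
draw(w,140,110,372,110,2,'pics/g_w.png')
draw(t0,135,180,160,50,5,'pics/g_t.png')
draw(s0,160,100,130,110,6,'pics/g_s.png')
```

```text
(no output)
```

View pics/g_w.png

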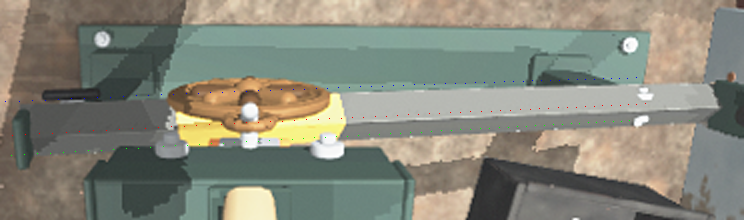

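View pics/g_t.png

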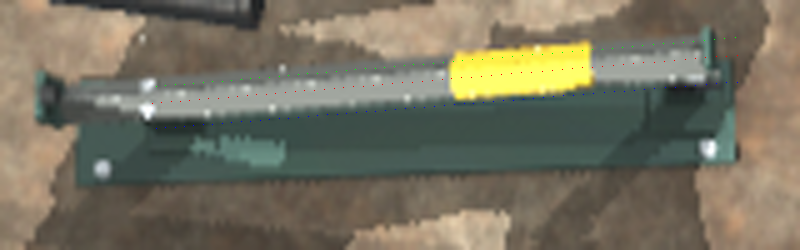

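View pics/g_s.png

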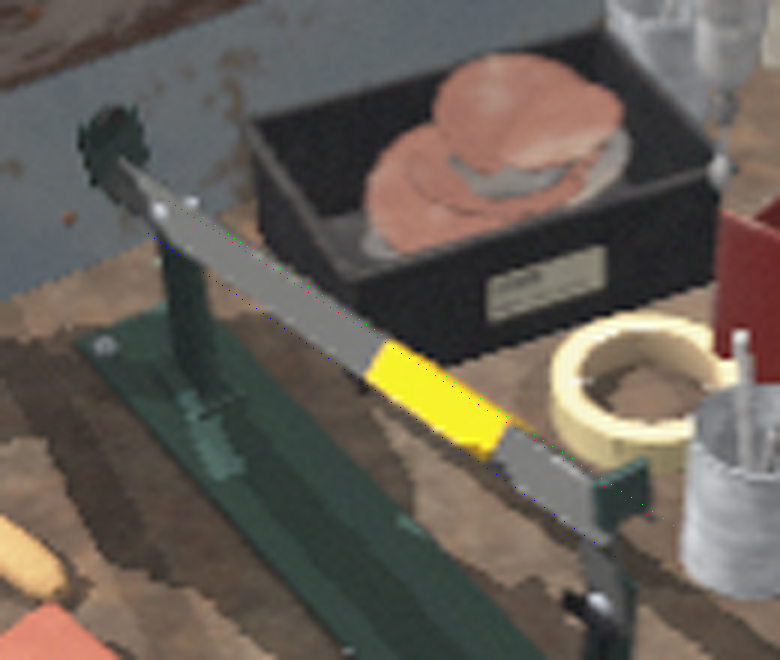

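Run:
```python
from h import *
import pickle
from scipy.optimize import least_squares
st,w,s,t=pickle.load(open('f.pkl','rb'))
s0,t0=pickle.load(open('st.pkl','rb'))
T=np.eye(4);T[:3,:3]=st['tcp_rot'];T[:3,3]=st['position'];w['pose']=T@w['T_tool_cam']
k=4
im=cv2.resize(w['img'][135:195,300:500],None,fx=k,fy=k,interpolation=cv2.INTER_CUBIC)
cv2.imwrite('pics/h_w.png',im)
for n,p in(('w',w),('t',t0),('s',s0)):
  for dx,dz in((0,0),(-.014,-.014),(.014,-.014)):
    P=[[.566+dx,y,.132+.216*(.378-y)+dz] for y in(.05,.2,.3)]
    print(n,dx,proj(p,P).round(1).tolist())
  P=[[.571,.2,.132+.216*.178]];print('  +5mm x',proj(p,P).round(1).tolist(),' +.005 z',proj(p,[[.566,.2,.137+.216*.178]]).round(1).tolist())
im=cv2.resize(s0['img'][135:185,175:260],None,fx=9,fy=9,interpolation=cv2.INTER_CUBIC);cv2.imwrite('pics/h_s.png',im)
im=cv2.resize(t0['img'][180:210,160:285],None,fx=6,fy=6,interpolation=cv2.INTER_CUBIC);cv2.imwrite('pics/h_t.png',im)
```

```text
w 0 [[185.4, 175.3], [329.9, 167.9], [410.5, 164.1]]
w -0.014 [[187.7, 158.6], [328.1, 152.9], [406.9, 150.2]]
w 0.014 [[189.5, 184.9], [326.8, 177.1], [404.1, 172.8]]
  +5mm x [[329.6, 172.4]]  +.005 z [[330.8, 169.0]]
t 0 [[265.7, 192.0], [218.1, 195.9], [187.5, 198.5]]
t -0.014 [[265.8, 197.3], [218.6, 201.1], [188.2, 203.6]]
t 0.014 [[265.5, 188.5], [218.4, 192.5], [188.1, 195.0]]
  +5mm x [[218.1, 194.4]]  +.005 z [[218.0, 195.6]]
s 0 [[253.8, 176.4], [219.2, 153.7], [200.3, 141.3]]
s -0.014 [[248.9, 183.2], [215.1, 159.8], [196.5, 147.0]]
s 0.014 [[258.4, 178.3], [223.9, 155.8], [205.0, 143.4]]
  +5mm x [[220.8, 153.0]]  +.005 z [[219.1, 152.2]]
```

View pics/h_w.png

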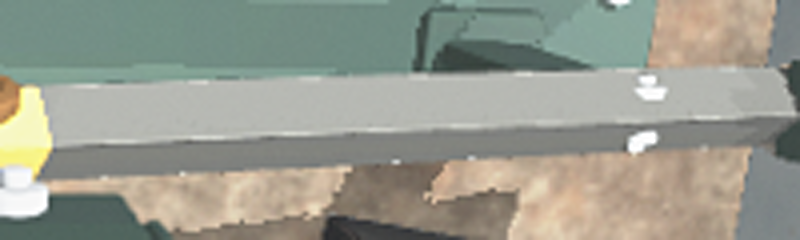

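View pics/h_s.png

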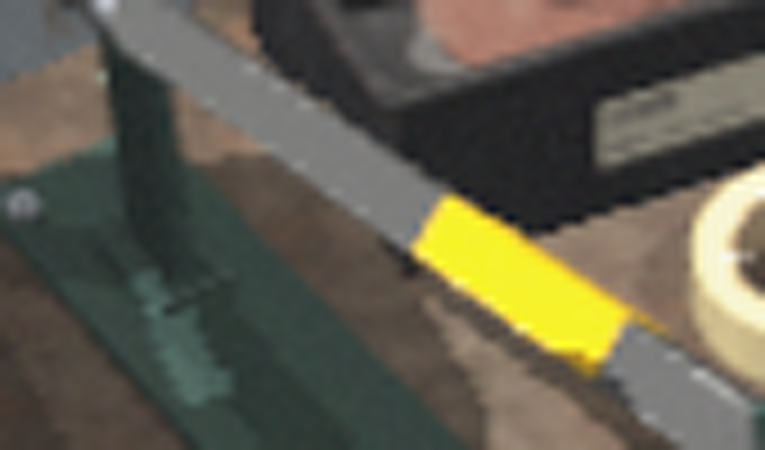

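View pics/h_t.png

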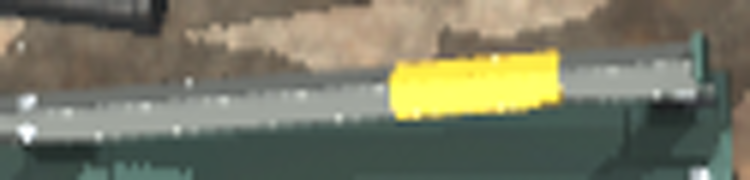

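Request:
send_rows(
  plan=[
    [[0.08,0.13,-0.5,0,1],[0,0,-0.8,0,1],[0,0,-0.7,0,1],[0,0,-0.5,0,1],[0,0,-0.2,0,1],[0,0,0,0,1],[0,0,0,0,1]],
  ],
)

```text
time_s: 11.9
position: [0.569, 0.1318, 0.286]
tcp_rot: [[-1.0, -0.0, 0.002], [-0.0, 1.0, 0.0], [-0.002, 0.0, -1.0]]
force: [-0.3, -0.9, -3.6]
opening: 0.156
```

Run:
```python
from h import *
st=bot.read_state();w=imaging.capture('wrist');print(st['position'],st['force'],st['moment'])
s=imaging.capture('side')
crop(s['img'],180,90,110,100,7,'pics/i_side.png')
crop(w['img'],160,100,200,150,4,'pics/i_w.png')
```

```text
[0.56901052 0.13181358 0.28601159] [-0.3428132  -0.85370875 -3.55203477] [0.05802785 0.03212667 0.02744202]
```

View pics/i_side.png

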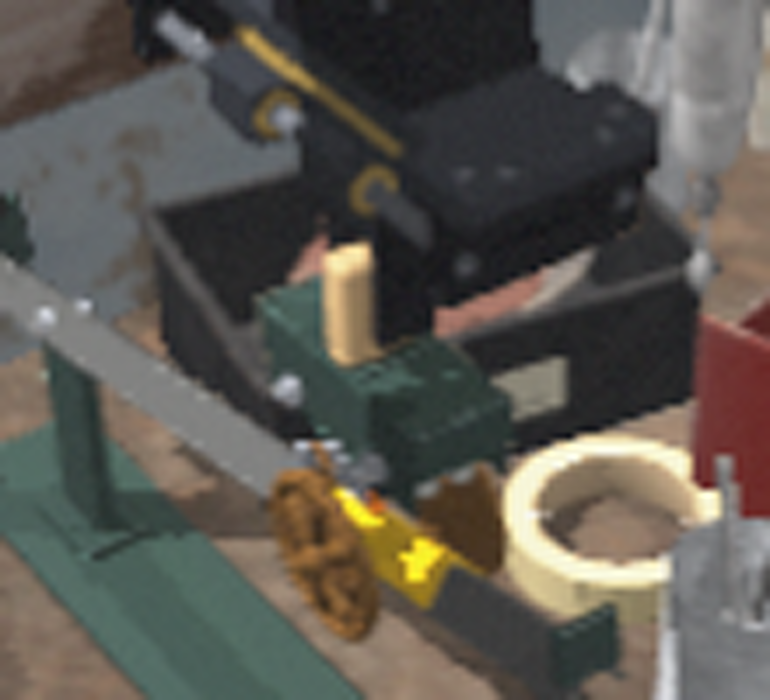

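View pics/i_w.png

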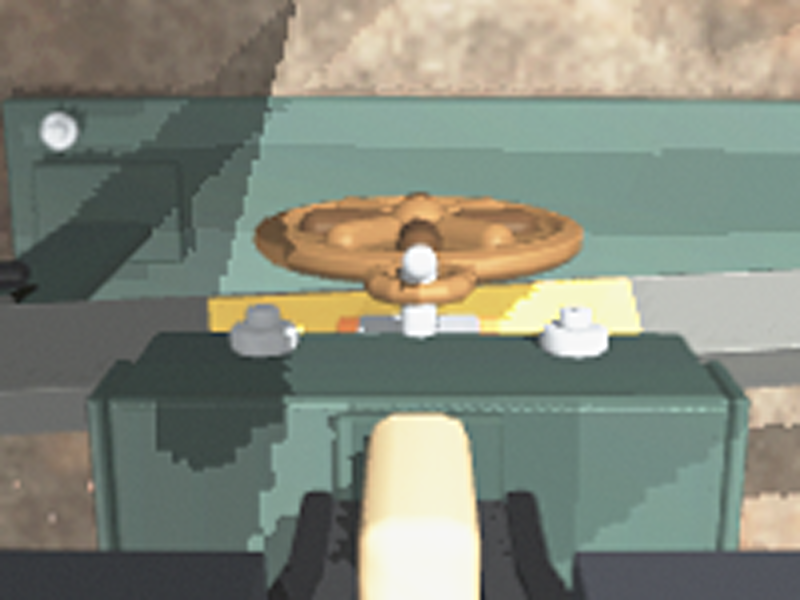

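Request:
send_rows(
  plan=[
    [[0,0,-0.2,0,1],[0,0,-0.2,0,1],[0,0,-0.1,0,1],[0,0,0,0,1]],
  ],
)

```text
time_s: 12.4
position: [0.5678, 0.1317, 0.2693]
tcp_rot: [[-1.0, -0.0, -0.002], [-0.0, 1.0, -0.0], [0.002, -0.0, -1.0]]
force: [0.2, 0.4, -4.1]
opening: 0.156
```

Request:
send_rows(
  plan=[
    [[0,0,-0.05,0,1],[0,0,-0.05,0,1],[0,0,0,0,1]],
  ],
)

```text
time_s: 12.7
position: [0.5683, 0.1318, 0.267]
tcp_rot: [[-1.0, -0.0, -0.0], [-0.0, 1.0, -0.0], [0.0, -0.0, -1.0]]
force: [-0.2, -0.1, -4.1]
opening: 0.158
```

Request:
send_rows(
  plan=[
    [[0,0,-0.05,0,1],[0,0,0,0,1]],
  ],
)

```text
time_s: 12.9
position: [0.5683, 0.1318, 0.2655]
tcp_rot: [[-1.0, -0.0, -0.0], [-0.0, 1.0, -0.0], [0.0, -0.0, -1.0]]
force: [-0.4, -0.3, -3.1]
opening: 0.161
```

Request:
send_rows(
  plan=[
    [[0,0,-0.04,0,1],[0,0,0,0,1]],
  ],
)

```text
time_s: 13.1
position: [0.5682, 0.1318, 0.2643]
tcp_rot: [[-1.0, -0.0, -0.0], [-0.0, 1.0, -0.0], [0.0, -0.0, -1.0]]
force: [-0.5, 0.2, -4.8]
opening: 0.162
```

Request:
send_rows(
  plan=[
    [[0,0,-0.04,0,1],[0,0,0,0,1]],
  ],
)

```text
time_s: 13.3
position: [0.5682, 0.1318, 0.2631]
tcp_rot: [[-1.0, -0.0, -0.0], [-0.0, 1.0, -0.0], [0.0, -0.0, -1.0]]
force: [-0.4, 0.4, -3.8]
opening: 0.158
```

Request:
send_rows(
  plan=[
    [[0,0,-0.04,0,1],[0,0,0,0,1]],
  ],
)

```text
time_s: 13.5
position: [0.5682, 0.1318, 0.2619]
tcp_rot: [[-1.0, -0.0, -0.0], [-0.0, 1.0, -0.0], [0.0, -0.0, -1.0]]
force: [-0.1, -0.3, -2.7]
opening: 0.158
```

Request:
send_rows(
  plan=[
    [[0,0,-0.03,0,1],[0,0,0,0,1]],
  ],
)

```text
time_s: 13.7
position: [0.5682, 0.1318, 0.261]
tcp_rot: [[-1.0, -0.0, -0.0], [-0.0, 1.0, -0.0], [0.0, -0.0, -1.0]]
force: [0.0, -0.3, -3.4]
opening: 0.154
```

Request:
send_rows(
  plan=[
    [[0,0,-0.03,0,1],[0,0,0,0,1]],
  ],
)

```text
time_s: 13.9
position: [0.5683, 0.1318, 0.2601]
tcp_rot: [[-1.0, -0.0, -0.0], [-0.0, 1.0, -0.0], [0.0, -0.0, -1.0]]
force: [0.5, 0.0, -3.6]
opening: 0.159
```

Request:
send_rows(
  plan=[
    [[0,0,-0.03,0,1],[0,0,0,0,1]],
  ],
)

```text
time_s: 14.1
position: [0.5683, 0.1318, 0.2593]
tcp_rot: [[-1.0, -0.0, -0.0], [-0.0, 1.0, 0.0], [0.0, 0.0, -1.0]]
force: [-0.6, 0.4, -3.3]
opening: 0.159
```

Request:
send_rows(
  plan=[
    [[0,0,-0.04,0,1],[0,0,0,0,1]],
  ],
)

```text
time_s: 14.3
position: [0.5684, 0.1319, 0.2587]
tcp_rot: [[-1.0, -0.0, 0.001], [-0.0, 1.0, 0.0], [-0.001, 0.0, -1.0]]
force: [-0.2, 0.5, 0.4]
opening: 0.157
```

Request:
send_rows(
  plan=[
    [[0,0,-0.04,0,1],[0,0,0,0,1]],
  ],
)

```text
time_s: 14.5
position: [0.5689, 0.1321, 0.2578]
tcp_rot: [[-1.0, -0.0, 0.002], [-0.0, 1.0, 0.001], [-0.002, 0.001, -1.0]]
force: [-1.0, 1.7, 2.9]
opening: 0.158
```

Request:
send_rows(
  plan=[
    [[0,0,-0.03,0,1],[0,0,0,0,1]],
  ],
)

```text
time_s: 14.7
position: [0.5693, 0.1321, 0.257]
tcp_rot: [[-1.0, -0.0, 0.003], [-0.0, 1.0, 0.001], [-0.003, 0.001, -1.0]]
force: [-0.1, 1.2, 3.4]
opening: 0.16
```

Run:
```python
from h import *
st=bot.read_state();w=imaging.capture('wrist');print(st['position'],st['force'],st['moment'])
s=imaging.capture('side')
crop(s['img'],190,110,80,80,9,'pics/j_side.png')
crop(w['img'],160,100,200,150,4,'pics/j_w.png')
```

```text
[0.56926869 0.13209171 0.25696625] [-0.07942965  1.24002422  3.39205003] [0.28366742 0.02821907 0.02679877]
```

View pics/j_side.png

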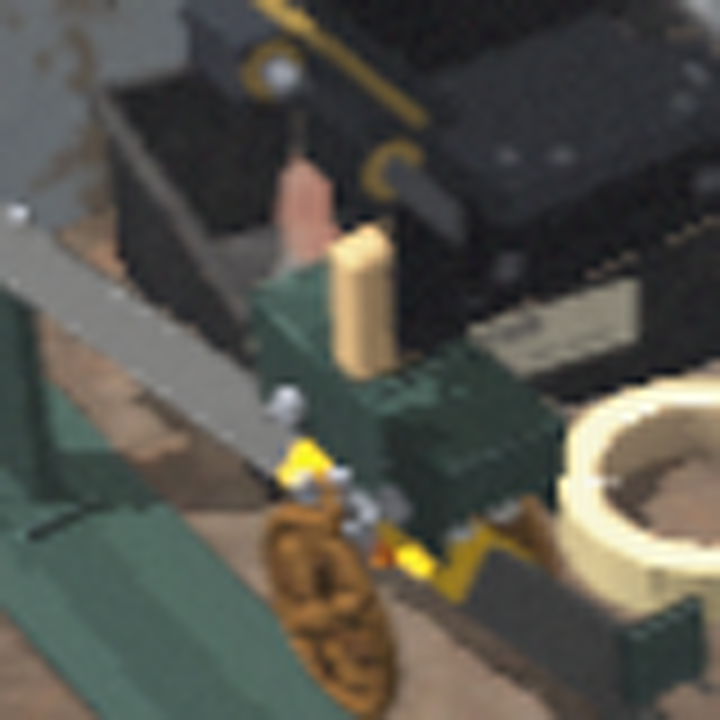

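View pics/j_w.png

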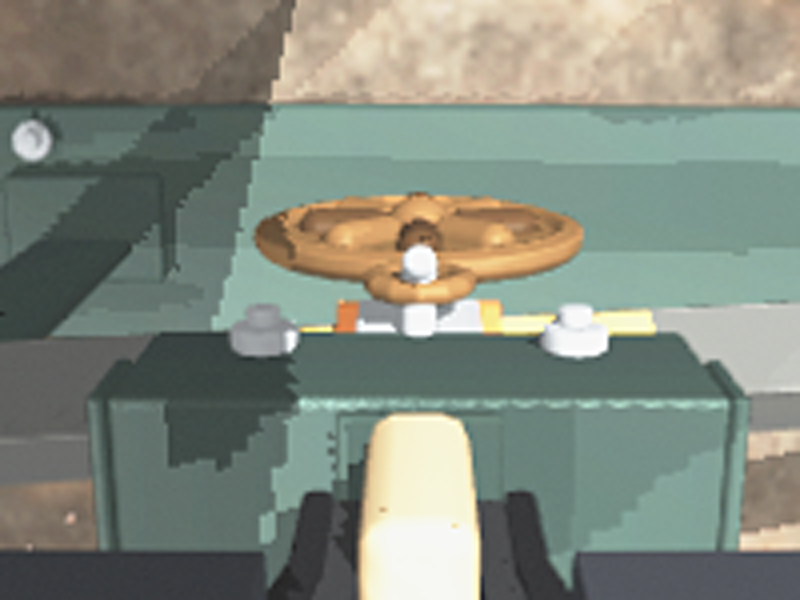

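Request:
send_rows(
  plan=[
    [[0.03,0,-0.03,0,1],[0,0,0,0,1]],
  ],
)

```text
time_s: 15.0
position: [0.5694, 0.1319, 0.2552]
tcp_rot: [[-1.0, -0.0, 0.0], [-0.0, 1.0, 0.0], [-0.0, 0.0, -1.0]]
force: [-1.5, 0.7, -0.8]
opening: 0.159
```

Request:
send_rows(
  plan=[
    [[0,0,-0.03,0,1],[0,0,0,0,1]],
  ],
)

```text
time_s: 15.2
position: [0.5685, 0.1315, 0.2531]
tcp_rot: [[-1.0, -0.0, -0.002], [-0.0, 1.0, -0.001], [0.002, -0.001, -1.0]]
force: [-0.9, 0.7, -3.3]
opening: 0.157
```

Run:
```python
from h import *
st=bot.read_state();w=imaging.capture('wrist');print(st['position'],st['force'],st['moment'])
s=imaging.capture('side')
crop(s['img'],190,110,80,80,9,'pics/k_side.png')
crop(w['img'],160,100,200,150,4,'pics/k_w.png')
for c in('wrist','side'):
  for k in('keeper_l','keeper_r'): print(c,k,[(np.round(r['at'],4),r['conf']) for r in recognise(c,k)[:2]])
```

```text
[0.56850067 0.13152565 0.25310712] [-0.86904064  0.65736962 -3.25745808] [ 0.07276054  0.05707375 -0.05720328]
wrist keeper_l []
wrist keeper_r []
side keeper_l [(array([ 0.6652, -0.1829,  0.0711]), 0.73)]
side keeper_r [(array([ 0.6652, -0.1829,  0.0711]), 0.73)]
```

View pics/k_side.png

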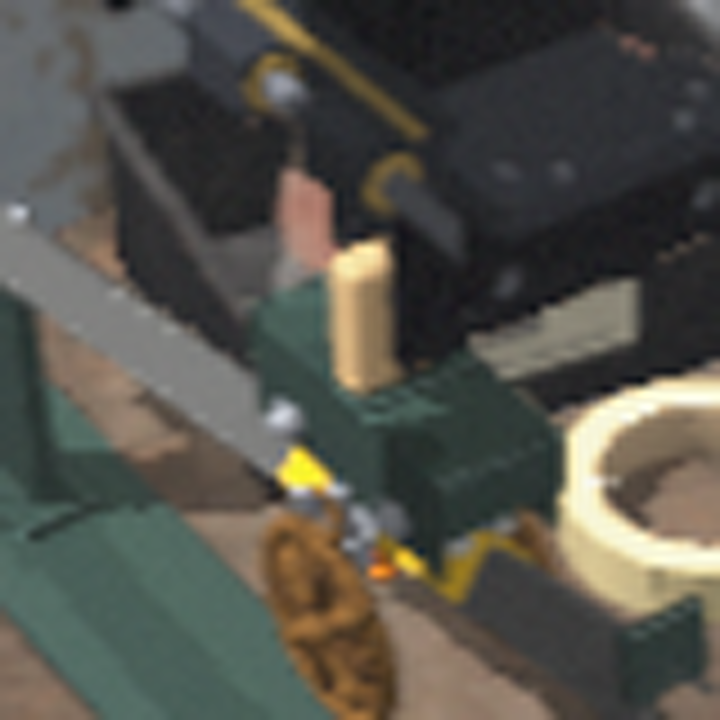

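View pics/k_w.png

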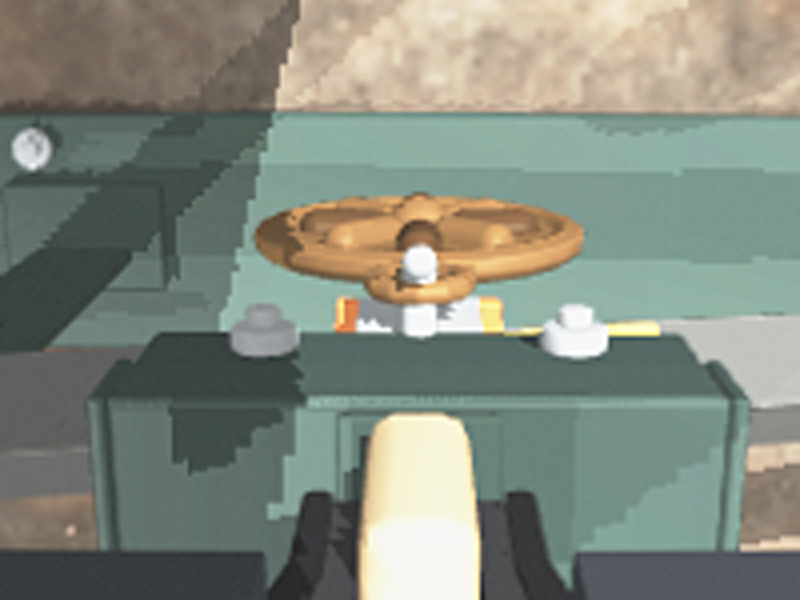

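Request:
send_rows(
  plan=[
    [[0,0,-0.03,0,1],[0,0,0,0,1]],
  ],
)

```text
time_s: 15.7
position: [0.5691, 0.1316, 0.2532]
tcp_rot: [[-1.0, -0.0, -0.001], [-0.0, 1.0, -0.0], [0.001, -0.0, -1.0]]
force: [-0.2, -0.6, -4.3]
opening: 0.153
```

Request:
send_rows(
  plan=[
    [[0,0,-0.03,0,1],[0,0,0,0,1]],
  ],
)

```text
time_s: 15.9
position: [0.5692, 0.1318, 0.2527]
tcp_rot: [[-1.0, -0.0, 0.0], [-0.0, 1.0, -0.0], [-0.0, -0.0, -1.0]]
force: [-0.4, -0.1, -2.1]
opening: 0.158
```

Request:
send_rows(
  plan=[
    [[0,0,-0.03,0,1],[0,0,0,0,1]],
  ],
)

```text
time_s: 16.1
position: [0.5691, 0.132, 0.2522]
tcp_rot: [[-1.0, -0.0, 0.0], [-0.0, 1.0, 0.0], [-0.0, 0.0, -1.0]]
force: [-2.2, 1.8, 2.8]
opening: 0.159
```

Request:
send_rows(
  plan=[
    [[0,0,-0.03,0,1],[0,0,0,0,1]],
  ],
)

```text
time_s: 16.3
position: [0.569, 0.1322, 0.2518]
tcp_rot: [[-1.0, -0.0, 0.0], [-0.0, 1.0, 0.001], [-0.0, 0.001, -1.0]]
force: [-3.3, 1.3, 5.2]
opening: 0.158
```

Request:
send_rows(
  plan=[
    [[-0.03,0,-0.03,0,1],[0,0,0,0,1]],
  ],
)

```text
time_s: 16.5
position: [0.5687, 0.1323, 0.2514]
tcp_rot: [[-1.0, -0.0, 0.002], [-0.0, 1.0, 0.001], [-0.002, 0.001, -1.0]]
force: [-3.5, 1.0, 7.6]
opening: 0.157
```

Request:
send_rows(
  plan=[
    [[0,0,-0.03,0,1],[0,0,0,0,1]],
  ],
)

```text
time_s: 16.7
position: [0.569, 0.1325, 0.2513]
tcp_rot: [[-1.0, -0.0, 0.003], [-0.0, 1.0, 0.001], [-0.003, 0.001, -1.0]]
force: [-3.3, 1.5, 9.9]
opening: 0.156
```

Run:
```python
from h import *
st=bot.read_state();w=imaging.capture('wrist');print(st['position'],st['force'],st['moment'])
s=imaging.capture('side')
crop(s['img'],190,110,80,80,9,'pics/l_side.png')
crop(w['img'],160,100,200,150,4,'pics/l_w.png')
```

```text
[0.56903408 0.13248397 0.25129796] [-3.31356911  1.51491074  9.88283607] [ 0.10820863  0.88989599 -0.09179063]
```

View pics/l_side.png

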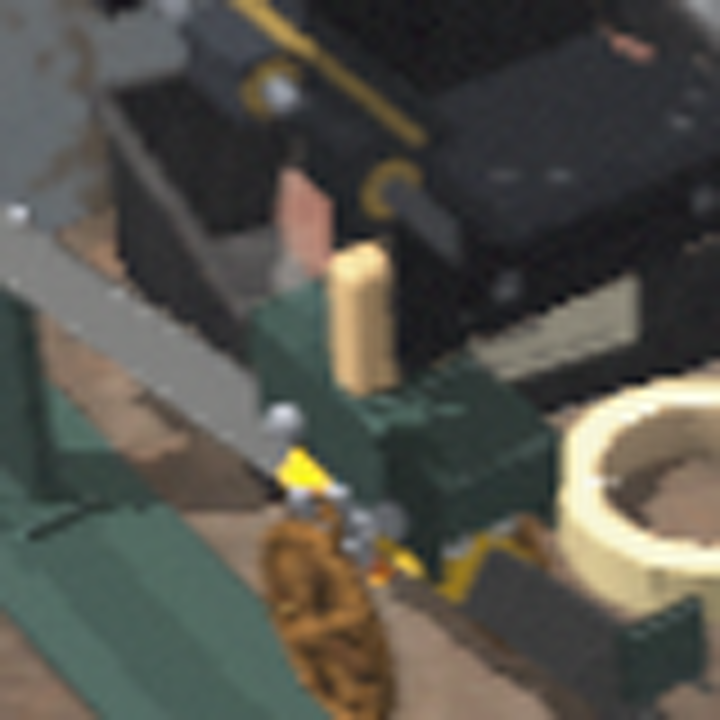

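View pics/l_w.png

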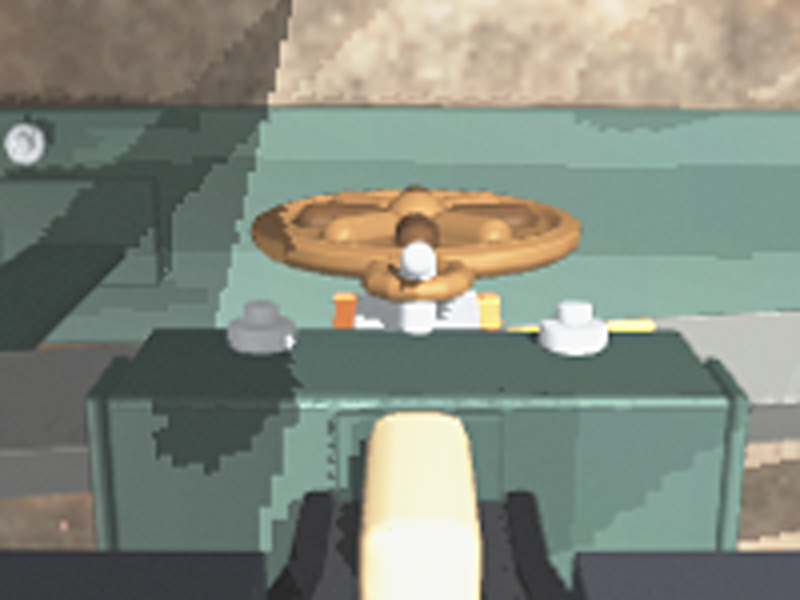

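Request:
send_rows(
  plan=[
    [[-0.03,0,-0.03,0,1],[0,0,0,0,1]],
  ],
)

```text
time_s: 17.0
position: [0.5688, 0.1326, 0.2512]
tcp_rot: [[-1.0, -0.0, 0.005], [-0.0, 1.0, 0.001], [-0.005, 0.001, -1.0]]
force: [-3.2, 2.2, 12.1]
opening: 0.16
```

Request:
send_rows(
  plan=[
    [[0,0,-0.03,0,1],[0,0,0,0,1]],
  ],
)

```text
time_s: 17.2
position: [0.5693, 0.1328, 0.251]
tcp_rot: [[-1.0, -0.0, 0.007], [-0.0, 1.0, 0.002], [-0.007, 0.002, -1.0]]
force: [-3.0, 3.0, 14.7]
opening: 0.16
```

Request:
send_rows(
  plan=[
    [[0.03,0,0.06,0,1],[0,0,0.03,0,0.4],[0,0,0,0,0.4],[0,0,0,0,0.4],[0,0,0,0,0.4]],
  ],
)

```text
time_s: 17.7
position: [0.5683, 0.1321, 0.2491]
tcp_rot: [[-1.0, 0.0, -0.001], [0.0, 1.0, 0.001], [0.001, 0.001, -1.0]]
force: [1.1, 2.2, -1.9]
opening: 0.291
```

Run:
```python
from h import *
st=bot.read_state();w=imaging.capture('wrist');print(st['position'],st['force'],st['moment'],st['opening'])
s=imaging.capture('side')
crop(s['img'],190,110,80,80,9,'pics/m_side.png')
crop(w['img'],160,100,200,150,4,'pics/m_w.png')
print(mark_of('side','hanger_saddle'),mark_of('side','hanger_grip'))
```

```text
[0.56825953 0.13206365 0.24905245] [ 1.11418591  2.2157025  -1.93824722] [0.38309624 0.00500627 0.04315706] 0.29102292050990397
[{'at': [0.5692, 0.1263, 0.1834], 'conf': 0.6}] [{'at': [0.5714, 0.1361, 0.2447], 'conf': 0.98}]
```

View pics/m_side.png

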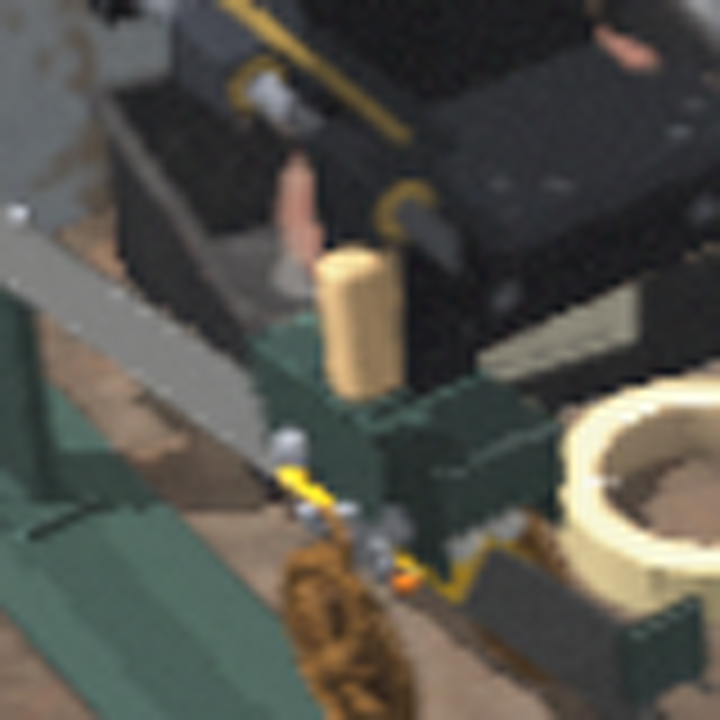

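View pics/m_w.png

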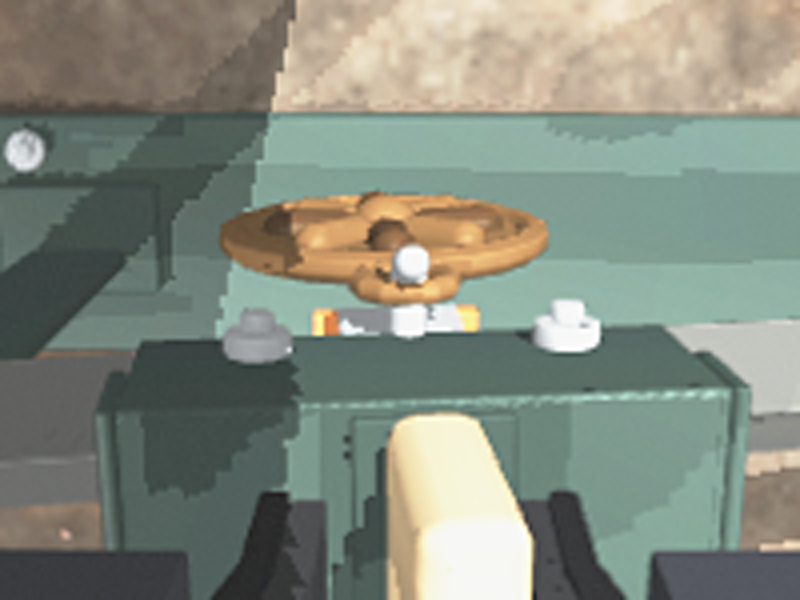

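Run:
```python
from h import *
import pickle
s0,t0=pickle.load(open('st.pkl','rb'))
H=lambda x,y:(320+(x+.5)/8-.5,180+(y+.5)/8-.5)
G=lambda x,y:(270+(x+.5)/6-.5,265+(y+.5)/6-.5)
A,_=tri(t0,H(265,326),s0,G(235,243));B,e=tri(t0,H(437,289),s0,G(362,345));print(A,B,np.linalg.norm(A-B),_,e)
# hanger frame at stand
yw=np.radians(101);c,sn=np.cos(yw),np.sin(yw)
R=np.array([[c,-sn,0],[sn,c,0],[0,0,1]]);o=np.array([.504,-.264,.125])
print(R.T@(A-o),R.T@(B-o))
# side bolt px now
N=lambda x,y:(190+(x+.5)/9-.5,110+(y+.5)/9-.5)
print('obs',N(290,447),N(392,520))
for sl in(.19,.21):
  for dz in(0,.006,.011):
    yy=.133; th=sl
    ex=np.array([0,np.cos(th),-np.sin(th)]);ey=np.array([-1.,0,0]);ez=np.cross(ex,ey)
    S=np.array([.569,yy,.132+np.tan(sl)*(.379-yy)])+ez*dz
    # y=22,z=+17 approx from avg
    la=R.T@(A-o);lb=R.T@(B-o);z=(la[2]+lb[2])/2;y=(la[1]+lb[1])/2
    print(sl,dz,proj(s0,[S+ex*.025+ey*y+ez*z,S-ex*.025+ey*y+ez*z]).round(1).tolist(), 'gtop',proj(s0,[S+ez*.082]).round(1).tolist())
print('grip top obs',N(360,265))
```

```text
[ 0.48553739 -0.23286664  0.10911505] [ 0.48800838 -0.29318599  0.13632661] 0.06621932660144952 0.011129278219849364 0.00269332453034088
[ 0.03408418  0.01218287 -0.01588495] [-0.02559842  0.02126675  0.01132661]
obs (221.77777777777777, 159.22222222222223) (233.11111111111111, 167.33333333333334)
0.19 0 [[223.9, 163.9], [234.9, 171.8]] gtop [[230.2, 135.4]]
0.19 0.006 [[223.5, 161.9], [234.5, 169.7]] gtop [[229.8, 133.1]]
0.19 0.011 [[223.2, 160.3], [234.3, 168.0]] gtop [[229.5, 131.2]]
0.21 0 [[223.8, 162.6], [234.8, 170.1]] gtop [[229.7, 133.4]]
0.21 0.006 [[223.5, 160.6], [234.4, 168.0]] gtop [[229.4, 131.1]]
0.21 0.011 [[223.1, 158.9], [234.1, 166.2]] gtop [[229.0, 129.2]]
grip top obs (229.55555555555554, 139.0)
```

Run:
```python
from h import *
import pickle
s0,t0=pickle.load(open('st.pkl','rb'))
yw=np.radians(101);c,sn=np.cos(yw),np.sin(yw)
R=np.array([[c,-sn,0],[sn,c,0],[0,0,1]]);o=np.array([.504,-.264,.125])
G=lambda x,y:(270+(x+.5)/6-.5,265+(y+.5)/6-.5)
print('stand griptop pred',proj(s0,[o+[0,0,.082]]),'obs corners',G(400,98),G(425,110),G(355,195),G(325,182))
for d in((.007,.019),(-.007,.019),(.007,-.019),(-.007,-.019)): print(proj(s0,[o+R@np.array([d[0],d[1],.082])]))
for z in(.005,.008,.011,.014):print(z,proj(s0,[o+R@np.array([x,.022,z]) for x in(.025,-.025)]).round(1).tolist())
print('bolts obs',G(235,243),G(362,345))
```

```text
stand griptop pred [[332.2148592  287.06471756]] obs corners (336.25, 280.9166666666667) (340.4166666666667, 282.9166666666667) (328.75, 297.0833333333333) (323.75, 294.9166666666667)
[[322.87823438 291.87843102]]
[[329.49872029 296.72508675]]
[[334.81435454 277.77743652]]
[[341.33447839 282.34585592]]
0.005 [[308.1, 307.0], [329.6, 323.5]]
0.008 [[308.3, 306.3], [329.8, 322.8]]
0.011 [[308.5, 305.5], [330.1, 322.1]]
0.014 [[308.7, 304.8], [330.4, 321.4]]
bolts obs (308.75, 305.0833333333333) (329.9166666666667, 322.0833333333333)
```

Run:
```python
from h import *
import pickle
from scipy.optimize import least_squares
s0,t0=pickle.load(open('st.pkl','rb'))
N=lambda x,y:np.array((190+(x+.5)/9-.5,110+(y+.5)/9-.5))
ob=np.array([N(290,447),N(392,520)])
def model(S,th):
    ex=np.array([0,np.cos(th),-np.sin(th)]);ey=np.array([-1.,0,0]);ez=np.cross(ex,ey)
    return proj(s0,[S+ex*.025+ey*.022+ez*.0115,S-ex*.025+ey*.022+ez*.0115])
f=lambda p:(model(np.array([.569,p[0],p[1]]),p[2])-ob).ravel()
r=least_squares(f,[.133,.183,.2],x_scale=[.01,.01,.1]);print(r.x,r.fun)
for x in(.567,.571):
  f2=lambda p:(model(np.array([x,p[0],p[1]]),p[2])-ob).ravel();print(x,least_squares(f2,[.133,.183,.2],x_scale=[.01,.01,.1]).x)
# level hanger, image l (before opening): bolts at
```

```text
[0.13013161 0.18390025 0.16990261] [ 0.09983443 -0.01663905 -0.09091508  0.01338663]
0.567 [0.1269163  0.1871802  0.17308651]
0.571 [0.13334695 0.18062033 0.16672468]
```

Request:
send_rows(
  plan=[
    [[0,0,-0.07,0,0.4],[0,0,-0.07,0,0.4],[0,0,0,0,0.4]],
  ],
)

```text
time_s: 18.2
position: [0.5683, 0.1317, 0.2453]
tcp_rot: [[-1.0, -0.0, -0.0], [-0.0, 1.0, -0.0], [0.0, -0.0, -1.0]]
force: [0.4, 0.2, 0.1]
opening: 0.3
```

Request:
send_rows(
  plan=[
    [[0,0,-0.04,0,0.4],[0,0,0,0,0.4]],
  ],
)

```text
time_s: 18.4
position: [0.5684, 0.1318, 0.2443]
tcp_rot: [[-1.0, -0.0, 0.0], [-0.0, 1.0, 0.0], [-0.0, 0.0, -1.0]]
force: [0.0, 0.6, 0.8]
opening: 0.299
```

Request:
send_rows(
  plan=[
    [[0,0,-0.04,0,0.4],[0,0,0,0,0.4]],
  ],
)

```text
time_s: 18.6
position: [0.5683, 0.1318, 0.2431]
tcp_rot: [[-1.0, -0.0, 0.0], [-0.0, 1.0, 0.0], [-0.0, 0.0, -1.0]]
force: [0.6, 1.2, 1.2]
opening: 0.299
```

Request:
send_rows(
  plan=[
    [[0,0,-0.04,0,0.4],[0,0,0,0,0.4]],
  ],
)

```text
time_s: 18.8
position: [0.5683, 0.1319, 0.2418]
tcp_rot: [[-1.0, -0.0, -0.0], [-0.0, 1.0, 0.0], [0.0, 0.0, -1.0]]
force: [0.2, 1.3, 0.9]
opening: 0.298
```

Request:
send_rows(
  plan=[
    [[0,0,-0.04,0,0.4],[0,0,0,0,0.4]],
  ],
)

```text
time_s: 19.0
position: [0.5683, 0.1318, 0.2406]
tcp_rot: [[-1.0, -0.0, -0.0], [-0.0, 1.0, 0.0], [0.0, 0.0, -1.0]]
force: [-0.1, 1.6, 0.1]
opening: 0.298
```

Request:
send_rows(
  plan=[
    [[0,0,-0.04,0,0.4],[0,0,0,0,0.4]],
  ],
)

```text
time_s: 19.2
position: [0.5686, 0.132, 0.2401]
tcp_rot: [[-1.0, -0.0, 0.001], [-0.0, 1.0, 0.0], [-0.001, 0.0, -1.0]]
force: [-0.5, 2.3, 4.0]
opening: 0.3
```

Request:
send_rows(
  plan=[
    [[0,0,-0.04,0,0.4],[0,0,0,0,0.4]],
  ],
)

```text
time_s: 19.4
position: [0.569, 0.1322, 0.2399]
tcp_rot: [[-1.0, -0.0, 0.002], [-0.0, 1.0, 0.001], [-0.002, 0.001, -1.0]]
force: [-0.3, 2.5, 8.0]
opening: 0.301
```

Request:
send_rows(
  plan=[
    [[0,0,-0.03,0,0.4],[0,0,0,0,0.4]],
  ],
)

```text
time_s: 19.6
position: [0.5693, 0.1323, 0.2398]
tcp_rot: [[-1.0, -0.0, 0.003], [-0.0, 1.0, 0.001], [-0.003, 0.001, -1.0]]
force: [-1.8, 1.5, 11.0]
opening: 0.303
```

Request:
send_rows(
  plan=[
    [[0,0,-0.04,0,0.4],[0,0,0,0,0.4]],
  ],
)

```text
time_s: 19.8
position: [0.5697, 0.1324, 0.2396]
tcp_rot: [[-1.0, -0.0, 0.005], [-0.0, 1.0, 0.001], [-0.005, 0.001, -1.0]]
force: [-2.5, 3.5, 15.6]
opening: 0.298
```

Run:
```python
from h import *
st=bot.read_state();w=imaging.capture('wrist');print(st['position'],st['force'],st['moment'],st['opening'])
s=imaging.capture('side')
crop(s['img'],205,135,60,55,13,'pics/n_side.png')
crop(w['img'],160,100,200,150,4,'pics/n_w.png')
```

```text
[0.56969174 0.13241238 0.23957263] [-2.45668859  3.54971002 15.60215346] [ 0.21079872  0.5913647  -0.1168728 ] 0.29822558855421666
```

View pics/n_side.png

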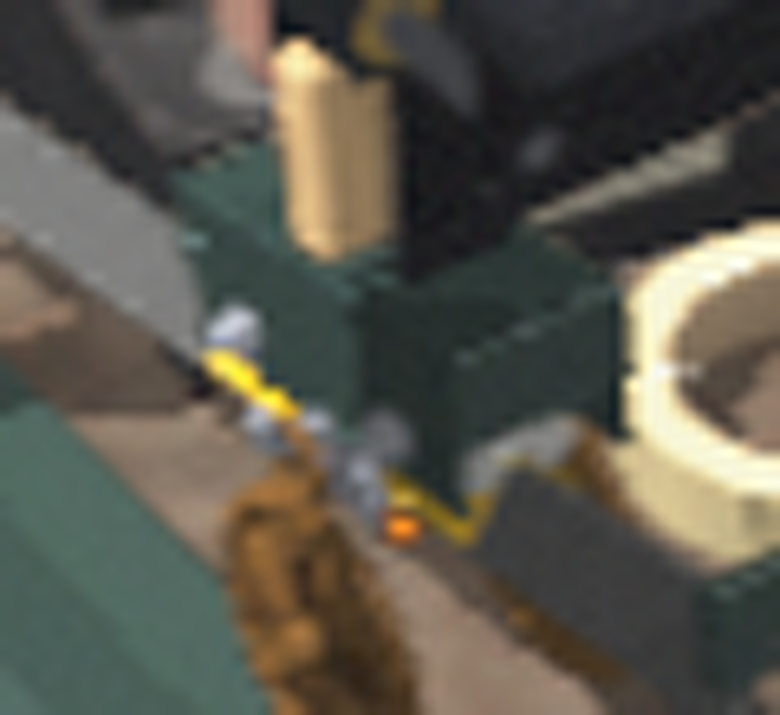

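View pics/n_w.png

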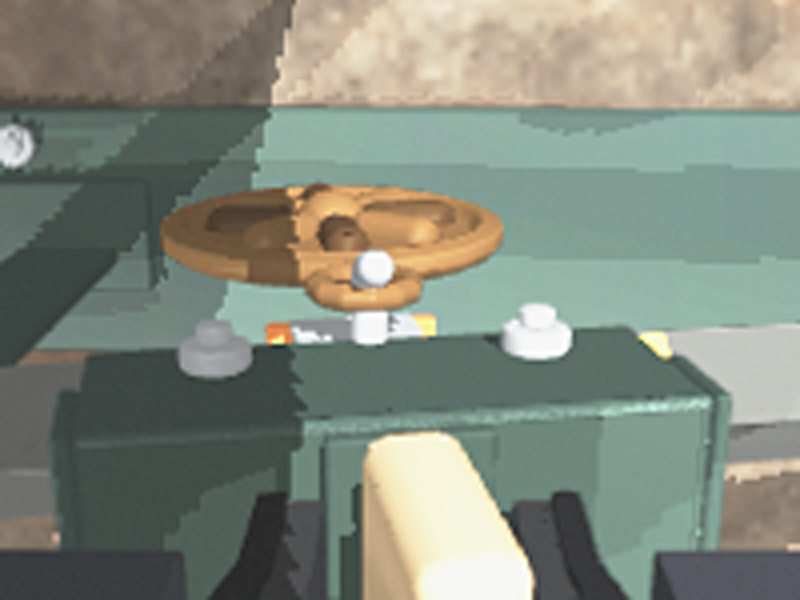

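Request:
send_rows(
  plan=[
    [[0,0,0.15,0,0.4],[0,0,0.8,0,0.3],[0,0,1,0,0],[0,0,1,0,-0.5],[0,0,1,0,-1],[0,0,0.5,0,-1],[0,0,0,0,-1],[0,0,0,0,-1]],
  ],
)

```text
time_s: 20.7
position: [0.5678, 0.1315, 0.3688]
tcp_rot: [[-1.0, -0.0, -0.001], [-0.0, 1.0, -0.001], [0.001, -0.001, -1.0]]
force: [-0.6, -0.7, -1.0]
opening: 0.814
```

Run:
```python
from h import *
s=imaging.capture('side');st=bot.read_state();print(st['position'],st['force'])
crop(s['img'],160,90,130,110,6,'pics/o_side.png')
print(mark_of('side','hanger_saddle'))
```

```text
[0.56750766 0.1315186  0.36807835] [-0.87286648 -0.29949029  0.41326945]
[{'at': [0.568, 0.236, 0.1589], 'conf': 0.6}]
```

View pics/o_side.png

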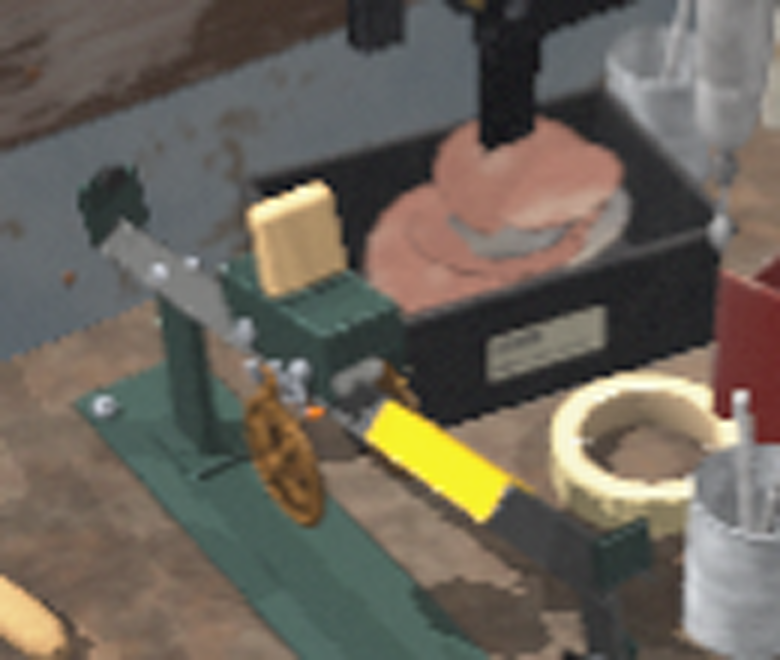

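Seated and rolling downhill by itself. I wait for it to reach the stop.

Request:
send_rows(
  plan=[
    [[0,0,0.3,0,-1],[0,0,0,0,-1],[0,0,0,0,-1],[0,0,0,0,-1],[0,0,0,0,-1],[0,0,0,0,-1],[0,0,0,0,-1],[0,0,0,0,-1],[0,0,0,0,-1],[0,0,0,0,-1],[0,0,0,0,-1],[0,0,0,0,-1],[0,0,0,0,-1],[0,0,0,0,-1],[0,0,0,0,-1],[0,0,0,0,-1],[0,0,0,0,-1],[0,0,0,0,-1],[0,0,0,0,-1],[0,0,0,0,-1]],
  ],
)

```text
time_s: 22.8
position: [0.5683, 0.1318, 0.3788]
tcp_rot: [[-1.0, -0.0, 0.0], [-0.0, 1.0, -0.0], [-0.0, -0.0, -1.0]]
force: [-0.2, 0.4, -0.7]
opening: 0.995
```

Request:
send_rows(
  plan=[
    [[0,0,0,0,-1],[0,0,0,0,-1],[0,0,0,0,-1],[0,0,0,0,-1],[0,0,0,0,-1],[0,0,0,0,-1],[0,0,0,0,-1],[0,0,0,0,-1],[0,0,0,0,-1],[0,0,0,0,-1],[0,0,0,0,-1],[0,0,0,0,-1],[0,0,0,0,-1],[0,0,0,0,-1],[0,0,0,0,-1],[0,0,0,0,-1],[0,0,0,0,-1],[0,0,0,0,-1],[0,0,0,0,-1],[0,0,0,0,-1]],
  ],
)

```text
time_s: 24.8
position: [0.5683, 0.1318, 0.3787]
tcp_rot: [[-1.0, -0.0, -0.0], [-0.0, 1.0, 0.0], [0.0, 0.0, -1.0]]
force: [-0.1, -1.0, 0.0]
opening: 0.999
```

Run:
```python
from h import *
for i in range(2):
  s=imaging.capture('side');print(bot.read_state()['time_s'],mark_of('side','hanger_saddle'),mark_of('side','oil_bottle')[:1],mark_of('side','punch_tin')[:1])
t=imaging.capture('top');print(mark_of('top','hanger_saddle'),mark_of('top','home'))
crop(s['img'],130,90,170,140,4.6,'pics/p_side.png');crop(t['img'],130,120,165,110,4.8,'pics/p_top.png')
```

```text
24.85 [{'at': [0.5705, 0.3778, 0.1312], 'conf': 0.93}, {'at': [0.6793, -0.1789, 0.0022], 'conf': 0.35}] [{'at': [0.6796, -0.1765, -0.0008], 'conf': 0.81}] [{'at': [0.7331, 0.113, -0.0024], 'conf': 0.88}]
25.05 [{'at': [0.5703, 0.3802, 0.1319], 'conf': 0.87}] [{'at': [0.678, -0.1791, 0.0005], 'conf': 0.55}] [{'at': [0.7369, 0.1161, -0.002], 'conf': 0.67}]
[{'at': [0.5692, 0.3842, 0.1329], 'conf': 0.64}] [{'at': [0.5688, 0.3805, 0.1327], 'conf': 0.68}]
```

View pics/p_side.png

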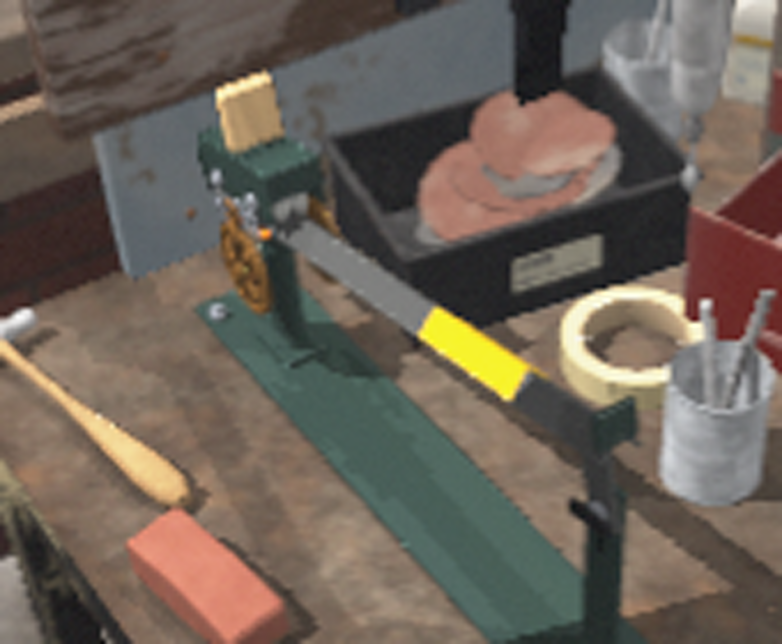

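View pics/p_top.png

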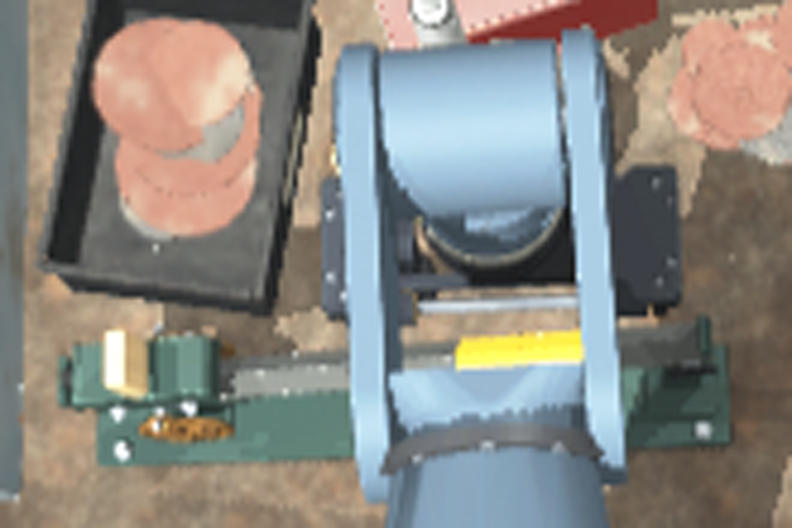

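Request:
send_rows(
  plan=[
    [[0,0,0,0,-1],[0,0,0,0,-1],[0,0,0,0,-1],[0,0,0,0,-1],[0,0,0,0,-1],[0,0,0,0,-1],[0,0,0,0,-1],[0,0,0,0,-1],[0,0,0,0,-1],[0,0,0,0,-1],[0,0,0,0,-1],[0,0,0,0,-1],[0,0,0,0,-1],[0,0,0,0,-1],[0,0,0,0,-1]],
  ],
)

```text
time_s: 26.85
position: [0.5683, 0.1318, 0.3788]
tcp_rot: [[-1.0, -0.0, -0.0], [-0.0, 1.0, 0.0], [0.0, 0.0, -1.0]]
force: [-0.3, -0.3, 0.3]
opening: 1.0
```

Run:
```python
from h import *
s=imaging.capture('side');print(mark_of('side','hanger_saddle'))
crop(s['img'],165,95,50,70,10,'pics/q_side.png')
print(bot.hand_in())
```

```text
[{'at': [0.5675, 0.3791, 0.1304], 'conf': 0.82}, {'at': [0.5684, 0.378, 0.1307], 'conf': 0.51}]
the job is handed in; nothing more can be done
None
```

View pics/q_side.png

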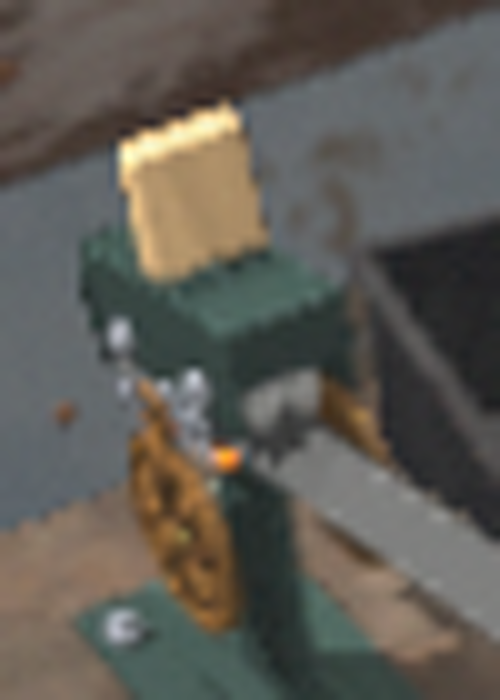

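I lifted the hanger off by its grip, set it over the yellow band and pressed it down in steps of about 1 mm. I then let go. It rolled down by itself and came to rest against the rubber stop. I handed the job in at about 27 s.

**Keepers:** During the descent the force rose to about 7 N and then dropped to nothing at about the height where the keepers should snap in. I let the hanger tilt onto the slope between loosely opened fingers and pressed once more on its roof. The contact was stiff and the hanger sat at seat height. I could see the left lip below the rail's edge, but the right one was hidden from every camera. That it snapped in rests on the force drop, the seat height and the free roll.

**Force:** The highest reading was about 19 N on the rail, weight included. I only read the force at the end of each short move, so the exact peak during the snap was not recorded. The listed 10 to 18 N for the snap was never read directly.

**Final position:** The last camera reading put the saddle at (0.568, 0.379, 0.130). That is about 2 mm from the measured home point, within camera accuracy. The gripper was open and well above it, touching nothing.

**Bottle and tin:** Both stand where they were, within measurement noise (up to about 6 mm on the tin).

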